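Set the sample carrier to focus on the optical rail and seat its cell plate

TASK

On the optical rail, nudge the stiff sample carrier toward the lens in small taps (its rubber-tipped plunger is there to push on) until its pointer line stands on the red focus mark; creep up to the mark and do not run past it, because the lens sits just beyond. Fit the cell holder plate down fully home on the carrier's round and diamond pins, red dot to red dot, and leave the carrier on the mark with the plate released. Do not touch the lens carrier or its scale, keep the glass cell upright, and leave the beaker, vials and sample pot where they are.

Things in the scene. Friction and masses are not known exactly. Their poses are not given: they have to be found in the camera images.
- optical_rail: Aluminium optical rail, fixed, 580 mm long (y), 70 mm wide, top face at z = 18.5 mm. Origin: centre of its underside on the bench; y runs along it toward the blue detector, z up. A grey light source (122 mm high) stands at its -y end, front at y = -225 mm; the detector (136 mm high) at +y, front at y = 213 mm. Between them the sample carrier slides and the lens carrier is locked.
- sample_carrier: Dark steel sample carrier with bright top, straddling the rail: 92 mm across it (x), y from -40 to +40 mm, flat top at z = 44 mm. Origin: on the rail's centre line at bench height; axes parallel to the rail's. It slides only along y, stiffly: by the setting of its brass drag screw (+x side, out to 58 mm) it takes 3 to 15 N to move, and it stays where it is left. The mark lies toward +y.
- buffer_face (a point): Centre of the outer face of the rubber-tipped plunger on the carrier's -y end: 20 mm diameter, axis along the rail, 32 mm above the bench, 36 mm out from the carrier's end face. It is sprung (0.55 N per mm, at most 24 mm): it gives 5 to 24 mm before the carrier moves, by the drag, and springs back out when released. Push it toward +y.
- carrier_pointer (a point): The carrier's pointer: a white tab with a black line on the -x side of the sample carrier, 57 mm from the rail's centre line, 28 mm above the bench. The point lies on the line (carrier y = 0); axes parallel to the rail's.
- focus_mark (a point): Middle of the red focus mark, 4 mm wide along y, on the lens carrier's steel scale tongue, 57 mm from the rail's centre line toward -x, 24 mm above the bench. Axes parallel to the rail's: y points toward the lens. The tongue is 14 mm wide and passes under the pointer.
- lens_carrier: Black lens carrier with silver lens tube, locked on the rail. Origin: on the rail's centre line at bench height, 67 mm to +y of the focus mark. Foot 84 mm wide, y from -22 to +22 mm; tube 30 mm diameter, y from -26 to +22 mm, axis 95 mm high, in a ring of 48 mm diameter topped by a screw at 128 mm. With the sample carrier on the mark its end is 5 mm from this foot.
- seat (a point): Centre of the sample carrier's flat top, 44 mm above the bench; axes parallel to the rail's.
- round_pin (a point): Foot of the brass round pin on the carrier's top, at carrier x = +30 mm, y = 0: 10 mm diameter, 14 mm high, its top 3.5 mm chamfered to 6 mm diameter. A red dot is printed beside it toward +y.
- diamond_pin (a point): Foot of the steel diamond pin on the carrier's top, at carrier x = -30 mm, y = 0: 8 mm across along the rail, 5.6 mm along x, 14 mm high, its top 3.5 mm chamfered.
- cell_plate: Loose cell holder, about 0.25 kg: plate 88 x 60 x 8 mm (x, y, z), on its middle a black block 28 x 28 mm, from 8 to 42 mm above the underside (grip it here); a glass cell 12 x 12 mm stands in the block, top at 60 mm. Origin: centre of the underside. It starts flat on the bench behind the rail, toward its light source. Seated, its axes agree with the carrier's.
- round_hole (a point): Centre, at the underside, of the plate's through hole for the round pin: 11 mm diameter, at plate x = +30 mm. A red dot is printed beside it toward +y.
- diamond_hole (a point): Centre, at the underside, of the plate's through hole for the diamond pin: 9 mm diameter, at plate x = -30 mm.
- beaker: Bystander: empty clear beaker, 54 mm diameter, 70 mm high, origin at the centre of its underside.
- red_vial: Bystander: glass vial with red cap, 27 mm diameter, 58 mm high, origin at the centre of its underside.
- blue_vial: Bystander: glass vial with blue cap, 27 mm diameter, 58 mm high, origin at the centre of its underside.
- blue_pot: Bystander: white sample pot with blue lid, 47 mm diameter, 66 mm high, origin at the centre of its underside.

How it is judged:
By the outcome, as a careful person would: the job done as asked, in the order asked, and still so for the second after the job is handed in, with the robot touching nothing.
It also fails if it takes over 61 s, if anything falls off the work surface, if the arm or the gripper's body presses on something with over 40 N, if the wrist force passes 120 N, or if a joint passes its speed limit or range.

ROBOT

A 6-joint arm with a two-finger parallel gripper is mounted at the origin on a cart in front of the work surface, level with it; the furniture and walls round the work are solid. World frame = base frame: x ahead of the robot, y to its left, z up, the work surface at z = 0. Lengths are in m, angles in rad, forces in N, time in s.
With the tool pointing down it reaches from about 0.325 to 0.9 m from the base axis. Payload 6.1 kg.
Tool frame: the origin (TCP) lies at the very end of the fingers, on their centre line; the grasp point (between the pads) lies hold_point_z behind it (hold_point_z is the distance from the TCP to the grasp point, in m); x points along the fingers, z is the direction in which the jaws open and shut, and the axes are right-handed (so a half turn about x gives the same grasp; the last joint's range is limited). The gripper opens to 87 mm and grips with 3 to 60 N. Pads are 19 mm wide; open, the fingers measure 117 mm over their backs; the gripper's body (75 mm by 190 mm) begins 51 mm behind the grasp point.
Start: joints at [-1.385, 0.22, 1.526, -0, 1.395, -0.126], TCP at [0.192, -0.595, 0.223] pointing down, gripper open.
Joint ranges: [-2.98, 2.98], [-0.91, 2.08], [0.09, 2.57], [-1.24, 4.39], [0.2, 2.65], [-2.68, 2.68]. Speed limits (rad/s): [2.57, 2.57, 3.01, 3.14, 3.14, 3.14].

INTERFACE

Orientations are given as a unit quaternion [w, x, y, z].
In Python, from workcell import get_obs, grab_frame, close_job, recognise, hold_point_z gives the robot as it stands.
- The arm moves only by the shell command python3 -m crank 'ROWS'. ROWS is JSON, a list of rows, each a list of 7 numbers: the shift along the tool's x, y, z in cm, then the turn, a rotation vector about the tool's x, y, z in degrees, then the closure in counts, from 0 (fully open) to 255 (shut). In form: [[x, y, z, rx, ry, rz, fingers], ...]. A call has 1 to 20 rows; each row shifts and turns the commanded pose from where the row before left it, along the tool's axes as they then stand; what a row does not reach is not made up. A row lasts 1/12 s, in which the tool goes at most 41.7 mm and 7.16 degrees, less where a joint would pass 70% of its speed; a pose out of reach is approached as far as the arm can. A call is refused whole if a number of a shift passes 4.17 or a number of a turn 7.16, either way. A call with a gripper value outside its range is refused whole. The fingers move at their own pace and stop on an object; the grip force is fixed at half the most. Time passes only in rows, so rows that do not move let the fingers close. It gives the time, the measured TCP pose, the force and the opening at its end, in the units of the state.
- get_obs(): the state, without advancing time (a new reading comes with each control period).
- grab_frame(name): name is "scene" or "top"; returns a dict with "color" (384x512x3 uint8, blue, green, red), "intrinsics" (3x3 intrinsics, pixels), "k1" (the pictures are not rectified: a ray, as slopes to the right and down, at radius r is drawn at 1 + k1 r^2 times it, then the intrinsics apply), "R" (3x3) and "t" (3): a world point X has camera coordinates R X + t. Camera axes: x right, y down, z forward; pixel columns grow to the right and rows downward; lengths in m; the calibration is good to about 2 mm. A picture is of the moment at which its call begins. There is no depth.
- close_job(): hands the job in, once; it reports no verdict.
Trained networks look in a picture, given as the dict that the camera call returned (one of the last four; its "shot" number tells which), for a name from the list of things; names that differ only in an ending like _2 or _b are one class to them, and where a whole thing is asked for, a point or a joint stands for the part that bears it (a point fixed in the world has none). Each returns a list of dicts, best first, with "confidence" (0 to 1); they miss things now and then, are a little off and sometimes report something else, mostly with a low value. They report only what shows in the picture. A call takes as long as a camera call.
- recognise(picture, query): "box" ([left, top, right, bottom] in pixels, round what is visible of it).
The state is a dict: "t": time; "joint_pos": joint angles; "joint_vel": joint speeds; "tau": joint torques, N m; "position": TCP position; "tcp_rot": TCP orientation; "contact_force": force on the tool from outside, world axes, zero at the start; "moment": the same for the moment, N m; "finger_gap": finger opening in m.
Only numpy, scipy, OpenCV 4.12 (cv2) and the standard library are available. Lean on these libraries where they do the work, as an engineer would, in place of code of your own. Each camera call takes 0.05 s, during which the arm holds its last target.

## Working session

There is one attempt and no reset: what is moved stays moved. The work goes in short steps, Python scripts to look and compute and a shell command to move; the robot and the scene stay as the last step left them, time stands still between calls to the robot, and variables do not carry over. Pictures are saved under pics/ and viewed, and the job is handed in when it is done.

```bash
mkdir -p pics
cat > h.py <<'E'
import numpy as np, cv2
from workcell import *
from scipy.spatial.transform import Rotation as R_
def px2ray(f,u,v):
    K=np.array(f["intrinsics"]);k=f["k1"]
    x=(u-K[0,2])/K[0,0];y=(v-K[1,2])/K[1,1]
    D=np.array([k,0,0,0.]) 
    p=cv2.undistortPoints(np.array([[[u,v]]],float),K,D)[0,0]
    R=np.array(f["R"]);t=np.array(f["t"])
    return -R.T@t, R.T@np.array([p[0],p[1],1.])
def atz(f,u,v,z):
    c,d=px2ray(f,u,v); return c+d*(z-c[2])/d[2]
def proj(f,X):
    R=np.array(f["R"]);t=np.array(f["t"])
    r,_=cv2.Rodrigues(R)
    return cv2.projectPoints(np.array(X,float).reshape(-1,3),r,t,np.array(f["intrinsics"]),np.array([f["k1"],0,0,0.]))[0].reshape(-1,2)
def rot(o):
    q=o["tcp_rot"]; return R_.from_quat([q[1],q[2],q[3],q[0]])
E
python3 - <<'E'
from h import *
o=get_obs();print(o);print(hold_point_z if not callable(hold_point_z) else hold_point_z());print(rot(o).as_matrix().round(3))
for n in("scene","top"):
    f=grab_frame(n);cv2.imwrite(f"pics/{n}0.png",f["color"]);print(n,f["intrinsics"],f["k1"],f["R"],f["t"])
    for q in "sample_carrier buffer_face carrier_pointer focus_mark lens_carrier round_pin diamond_pin cell_plate round_hole diamond_hole beaker red_vial blue_vial blue_pot optical_rail".split():
        print(q,[(np.round(d["box"],1).tolist(),round(d["confidence"],2)) for d in recognise(f,q)[:2]])
E
```

```text
{'t': 0.0, 'joint_pos': array([-1.38513142e+00,  2.21240308e-01,  1.52761419e+00, -3.83896523e-05,
        1.39472189e+00, -1.26104866e-01]), 'joint_vel': array([ 2.47043557e-03, -2.66625537e-04, -1.28771680e-03, -9.44146972e-05,
        8.96075523e-05, -3.02773780e-04]), 'tau': array([-4.34953408e-04, -4.94617188e+01, -3.87375319e+01,  6.98206737e-02,
        5.74144931e-02, -1.65558699e-04]), 'position': array([ 0.19157793, -0.59424888,  0.22142686]), 'tcp_rot': array([ 0.57104591,  0.4167792 ,  0.5720852 , -0.41583675]), 'contact_force': array([ 0.85080485,  0.33028288, -0.11282207]), 'moment': array([-0.00072669, -0.04036165, -0.02326215]), 'finger_gap': 0.08707433609712253}
0.0187
[[-0.     0.952  0.307]
 [ 0.002  0.307 -0.952]
 [-1.     0.    -0.002]]
scene [[367.27411423   0.         255.65034609]
 [  0.         367.27411423 192.2533263 ]
 [  0.           0.           1.        ]] -0.07515716974500483 [[-0.90859327 -0.41743677 -0.01431157]
 [-0.21671039  0.50042978 -0.83821634]
 [ 0.35706426 -0.75849626 -0.54515002]] [0.45916893 0.19678726 0.75116506]
sample_carrier [([225.7, 
[... 1507 characters left out ...]
8)]
lens_carrier [([153.4, 182.6, 221.2, 237.2], 0.86)]
round_pin []
diamond_pin [([215.9, 177.9, 269.5, 225.6], 0.97)]
cell_plate [([243.9, 114.0, 269.6, 157.7], 0.98)]
round_hole [([246.8, 116.4, 270.9, 156.4], 0.87), ([215.3, 176.2, 270.9, 224.5], 0.63)]
diamond_hole [([244.8, 117.8, 271.2, 159.1], 0.75), ([216.6, 175.2, 268.1, 224.1], 0.29)]
beaker [([216.4, 175.0, 270.0, 226.5], 0.6), ([155.4, 249.9, 184.2, 275.5], 0.55)]
red_vial [([172.2, 156.5, 185.5, 167.2], 0.5), ([148.7, 181.9, 220.7, 239.3], 0.44)]
blue_vial [([310.9, 120.1, 330.4, 140.5], 0.7), ([138.2, 158.3, 156.4, 172.0], 0.55)]
blue_pot [([308.1, 121.9, 329.5, 145.2], 0.77)]
optical_rail [([84.7, 162.1, 350.3, 235.7], 0.92)]
```

Run:
```python
import cv2
a=cv2.imread("pics/top0.png");b=cv2.imread("pics/scene0.png")
cv2.imwrite("pics/topc.png",cv2.resize(a[100:285,80:355],None,fx=2.9,fy=2.9,interpolation=cv2.INTER_CUBIC)[:600,:800])
cv2.imwrite("pics/scenec.png",cv2.resize(b[140:340,150:310],None,fx=3,fy=3,interpolation=cv2.INTER_CUBIC)[:600,:800])
```

```text
(no output)
```

View pics/topc.png

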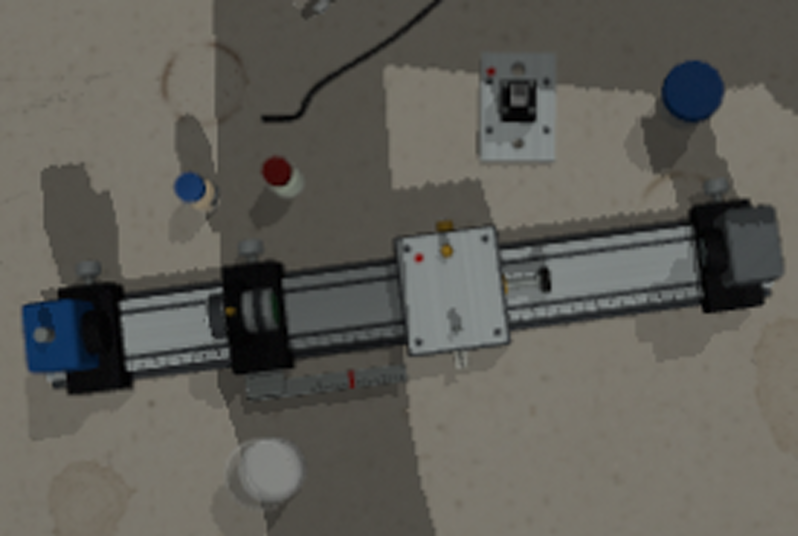

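View pics/scenec.png

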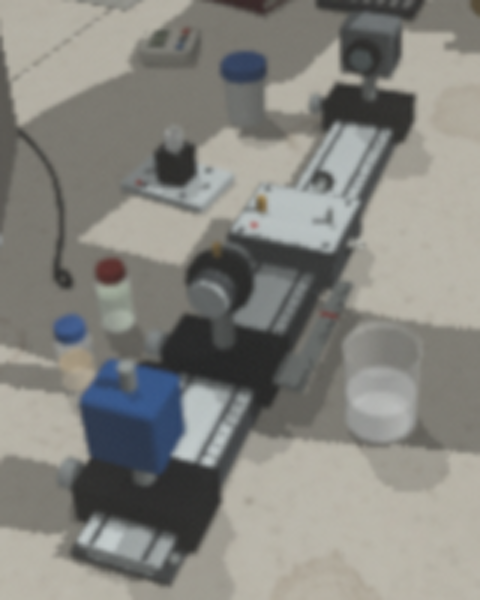

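View pics/top0.png

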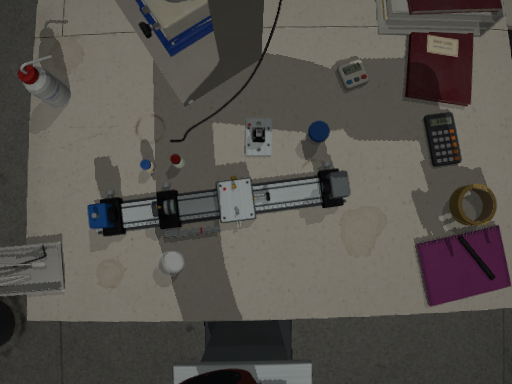

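View pics/scene0.png

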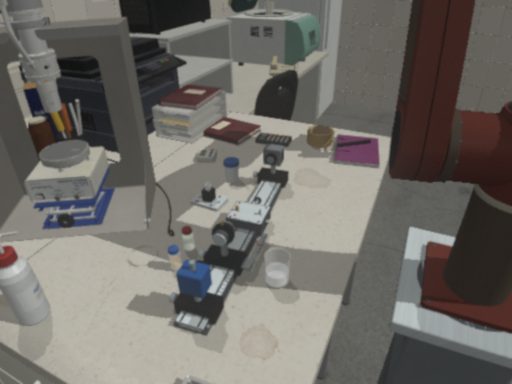

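The two views show the rail running almost along world y, with the source at −y (right in the top view). The plate lies behind it at top px (258,137). The carrier is at (237,200), the red mark near (201,230) and the buffer near (268,196). I'll zoom in for sub-pixel picks.

Run:
```python
import cv2
a=cv2.imread("pics/top0.png")
def crop(n,u0,v0,u1,v1,s):
    c=a[v0:v1,u0:u1]; c=cv2.convertScaleAbs(c,alpha=1.5)
    c=cv2.resize(c,None,fx=s,fy=s,interpolation=cv2.INTER_CUBIC)
    for u in range(u0,u1,5): cv2.putText(c,str(u),(int((u-u0+.5)*s),10),0,.35,(0,255,255),1); cv2.line(c,(int((u-u0+.5)*s),12),(int((u-u0+.5)*s),18),(0,255,255),1)
    for v in range(v0,v1,5): cv2.putText(c,str(v),(0,int((v-v0+.5)*s)),0,.35,(0,255,255),1); cv2.line(c,(22,int((v-v0+.5)*s)),(28,int((v-v0+.5)*s)),(0,255,255),1)
    cv2.imwrite(f"pics/{n}.png",c)
crop("z1",192,170,276,238,9)
crop("z2",238,112,278,162,11)
```

```text
(no output)
```

View pics/z1.png

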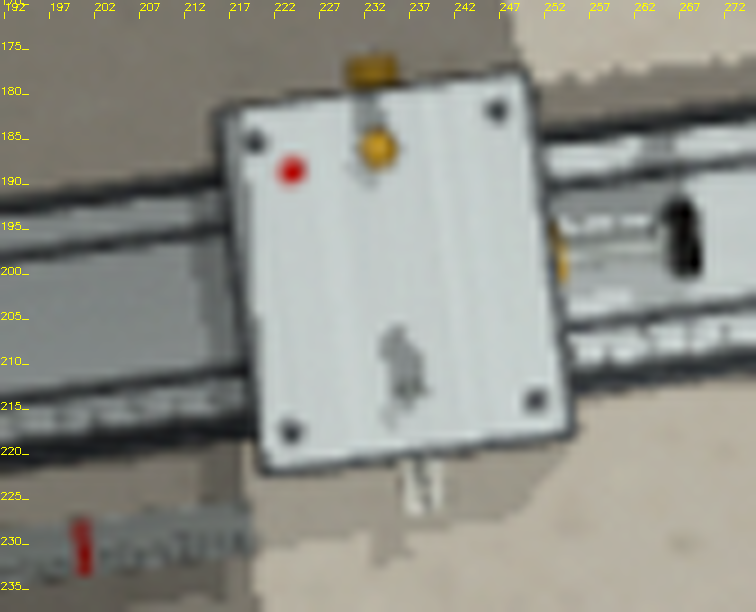

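View pics/z2.png

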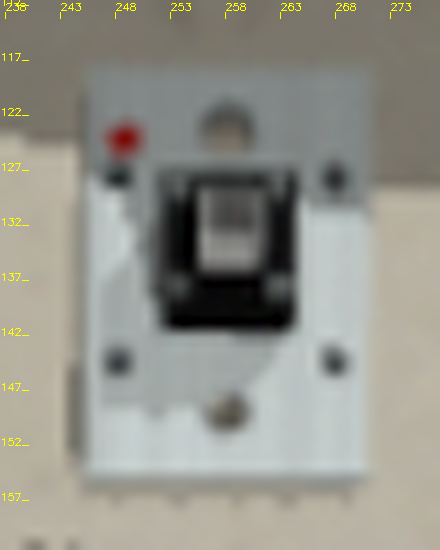

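```bash
cat > m.py <<'E'
from h import *
f=grab_frame("top")
a=lambda cx,cy:(cx/9+191.5,cy/9+169.5)
b=lambda cx,cy:(cx/11+237.5,cy/11+111.5)
W=lambda p,z:atz(f,p[0],p[1],z)*1000
c,_=px2ray(f,0,0);print("cam",c.round(3))
S=[W(a(*q),44) for q in[(255,142),(497,110),(535,400),(290,432)]]
ctr=np.mean(S,0);yd=(S[0]+S[3]-S[1]-S[2]);ang=np.degrees(np.arctan2(-yd[0],yd[1]))
print("carrier",ctr.round(1),"yaw",ang, "spacings",[np.linalg.norm(S[i]-S[i-1]).round(1) for i in range(4)])
ca=np.radians(ang);ex=np.array([np.cos(ca),np.sin(ca)]);ey=np.array([-np.sin(ca),np.cos(ca)])
def show(n,p,z):
    w=W(p,z);d=(w-ctr)[:2];print(n,w.round(1),"in carrier",(d@ex).round(1),(d@ey).round(1))
show("pointer",a(421,485),28);show("mark",a(83,547),24);show("buffer",a(699,238),32);show("pin",a(378,150),57);show("reddot",a(292,172),44)
show("dpin",a(404,350),57)
P=[W(b(*q),8) for q in[(118,178),(335,180),(333,362),(118,362)]]
print("plate dots",np.mean(P,0).round(1), [np.linalg.norm(P[i]-P[i-1]).round(1) for i in range(4)])
v=P[0]+P[1]-P[2]-P[3];print("plate yaw",np.degrees(np.arctan2(v[1],v[0])))
C=[W(b(*q),8) for q in[(88,68),(368,68),(368,475),(88,475)]]
print("plate corners",np.mean(C,0).round(1),[np.linalg.norm(C[i]-C[i-1]).round(1) for i in range(4)]);
v=C[0]+C[1]-C[2]-C[3];print("plate yaw",np.degrees(np.arctan2(v[1],v[0])))
for n,p in(("rh",(228,128)),("dh",(228,412))):print(n,W(b(*p),8).round(1))
print("celltop",W(b(232,210),60))
E
python3 m.py
```

```text
cam [ 0.46  -0.034  0.998]
carrier [-2447.9 -1755.1 44000. ] yaw -173.8540633618958 spacings [np.float64(3242.4), np.float64(2711.8), np.float64(3246.7), np.float64(2727.5)]
pointer [  125.8  -959.7 28000. ] in carrier -2644.0 -515.3
mark [  495.9 -2825.5 24000. ] in carrier -2812.3 1379.4
buffer [-1838.7  1164.4 32000. ] in carrier -918.2 -2837.5
pin [-5078.7 -2473.4 57000. ] in carrier 2692.6 432.5
reddot [-3570.6 -2866.8 44000. ] in carrier 1235.3 985.2
dpin [-2178.2 -2157.  57000. ] in carrier -225.1 428.5
plate dots [-1051.3    80.8  8000. ] [np.float64(280.7), np.float64(325.6), np.float64(277.7), np.float64(321.1)]
plate yaw 178.24505156316138
plate corners [-1051.2    83.8  8000. ] [np.float64(621.0), np.float64(421.4), np.float64(621.1), np.float64(417.1)]
plate yaw 178.5485680598609
rh [-1269.     89.3  8000. ]
dh [-835.9   78.3 8000. ]
celltop [-13050.87799516   1030.26144026  60000.        ]
```

Unit slip: the heights were in mm but `atz` expects m.

```bash
sed -i 's/atz(f,p\[0\],p\[1\],z)/atz(f,p[0],p[1],z\/1000)/' m.py; python3 m.py
```

```text
cam [ 0.46  -0.034  0.998]
carrier [524.8   4.   44. ] yaw 6.145936638104191 spacings [np.float64(72.0), np.float64(60.2), np.float64(72.1), np.float64(60.5)]
pointer [472.3  -1.   28. ] in carrier -52.7 0.7
mark [458.7  84.   24. ] in carrier -57.1 86.7
buffer [531.9 -71.6  32. ] in carrier -1.0 -75.9
pin [553.3   6.8  57. ] in carrier 28.7 -0.3
reddot [549.7  28.6  44. ] in carrier 27.4 21.9
dpin [504.6   1.5  57. ] in carrier -20.3 -0.3
plate dots [674.  -50.5   8. ] [np.float64(39.7), np.float64(46.1), np.float64(39.3), np.float64(45.4)]
plate yaw -1.7549484368386132
plate corners [674.  -50.9   8. ] [np.float64(87.8), np.float64(59.6), np.float64(87.8), np.float64(59.0)]
plate yaw -1.4514319401391043
rh [704.8 -51.7   8. ]
dh [643.6 -50.1   8. ]
celltop [675.11450882 -51.14559691  60.        ]
```

Everything agrees with the given sizes: screw pattern, plate 88×59.5, pointer at −53, mark at −57, buffer at −76. The carrier is at (525,4) with yaw 6.1° and has about 86 mm to go. Next I'll plan the approach behind the buffer.

```bash
cat > plan.py <<'E'
import sys
from h import *
# plan.py X Y Z(mm) jawAngle(deg) n : prints rows from measured pose
def plan(X,ang,n):
    o=get_obs();M=rot(o).as_matrix();p=np.array(o["position"])
    cur=np.degrees(np.arctan2(M[1,2],M[0,2]));d=(ang-cur+180)%360-180
    print("t",round(o["t"],2),"pos",(p*1000).round(1),"jaw",cur.round(2),"turn",d.round(2),"tilt",M[:,0].round(4),"F",np.round(o["contact_force"],1),"gap",round(o["finger_gap"],4))
    st=(np.array(X)/1000-p)/n*100; tot=M.T@(st*n); print("one-shot tool shift cm",tot.round(2))
    for i in range(n):
        s=M.T@st; print([*s.round(2).tolist(),round(-d/n,2)])
        M=R_.from_euler("z",d/n,degrees=True).as_matrix()@M
if __name__=="__main__":
    v=list(map(float,sys.argv[1:]));plan(v[:3],v[3],int(v[4]))
E
python3 plan.py 537 -105 150 6.1 16
```

```text
t 1.7 pos [ 191.7 -594.8  222.5] jaw -72.14 turn 78.24 tilt [-0.e+00  1.e-04 -1.e+00] F [ 0.1 -0.4  0.2] gap 0.0869
one-shot tool shift cm [  7.25  47.89 -36.03]
[0.45, 2.99, -2.25, np.float64(-4.89)]
[0.45, 3.17, -1.99, np.float64(-4.89)]
[0.45, 3.33, -1.71, np.float64(-4.89)]
[0.45, 3.47, -1.42, np.float64(-4.89)]
[0.45, 3.57, -1.12, np.float64(-4.89)]
[0.45, 3.66, -0.81, np.float64(-4.89)]
[0.45, 3.71, -0.5, np.float64(-4.89)]
[0.45, 3.74, -0.18, np.float64(-4.89)]
[0.45, 3.74, 0.14, np.float64(-4.89)]
[0.45, 3.72, 0.46, np.float64(-4.89)]
[0.45, 3.66, 0.77, np.float64(-4.89)]
[0.45, 3.59, 1.08, np.float64(-4.89)]
[0.45, 3.48, 1.39, np.float64(-4.89)]
[0.45, 3.35, 1.68, np.float64(-4.89)]
[0.45, 3.19, 1.96, np.float64(-4.89)]
[0.45, 3.02, 2.22, np.float64(-4.89)]
```

```bash
python3 -m crank '[[0.4,3.0,-2.25,-4.9,0,0,255],[0.4,3.2,-2.0,-4.9,0,0,255],[0.4,3.3,-1.7,-4.9,0,0,255],[0.4,3.5,-1.4,-4.9,0,0,255],[0.4,3.6,-1.1,-4.9,0,0,255],[0.4,3.7,-0.8,-4.9,0,0,255],[0.4,3.7,-0.5,-4.9,0,0,255],[0.4,3.7,-0.2,-4.9,0,0,255],[0.4,3.7,0.1,-4.9,0,0,255],[0.5,3.7,0.5,-4.9,0,0,255],[0.5,3.7,0.8,-4.9,0,0,255],[0.5,3.6,1.1,-4.9,0,0,255],[0.5,3.5,1.4,-4.9,0,0,255],[0.5,3.3,1.7,-4.9,0,0,255],[0.5,3.2,2.0,-4.9,0,0,255],[0.5,3.0,2.2,-4.9,0,0,255],[0,0,0,0,0,0,255]]'; python3 plan.py 536.5 -106 24 6.1 4
```

```text
t: 3.12
position: [0.5399, -0.0999, 0.1507]
tcp_rot: [0.706, -0.041, 0.706, 0.043]
contact_force: [-0.9, 0.2, 0.1]
finger_gap: 0.0006
t 3.12 pos [539.9 -99.9 150.7] jaw 6.78 turn -0.68 tilt [ 6.0e-04  2.6e-03 -1.0e+00] F [-0.9  0.2  0.1] gap 0.0006
one-shot tool shift cm [12.67 -0.6  -0.42]
[3.17, -0.15, -0.11, np.float64(0.17)]
[3.17, -0.15, -0.11, np.float64(0.17)]
[3.17, -0.15, -0.1, np.float64(0.17)]
[3.17, -0.15, -0.1, np.float64(0.17)]
```

```bash
python3 -m crank '[[3.2,-0.25,-0.1,0.2,0,0,255],[3.2,-0.2,-0.1,0.2,0,0,255],[3.0,-0.15,-0.1,0.2,0,0,255],[2.0,0,-0.1,0.1,0,0,255],[1.2,0,0,0,0,0,255],[0,0,0,0,0,0,255]]'
python3 - <<'E'
from h import *
for n in("scene","top"):
    f=grab_frame(n);b={"scene":(190,140,310,260),"top":(190,160,330,245)}[n]
    c=f["color"][b[1]:b[3],b[0]:b[2]];cv2.imwrite(f"pics/{n}1.png",cv2.resize(cv2.convertScaleAbs(c,alpha=1.4),None,fx=5,fy=5,interpolation=cv2.INTER_CUBIC))
E
python3 plan.py 536.5 -106 24 6.1 1
```

```text
t: 3.62
position: [0.532, -0.1111, 0.0227]
tcp_rot: [0.705, -0.033, 0.708, 0.035]
contact_force: [-0.6, -0.4, -0.3]
finger_gap: 0.0002
t 3.72 pos [ 534.8 -112.    26.2] jaw 5.54 turn 0.56 tilt [ 5.e-04 -2.e-04 -1.e+00] F [ 0.6 -0.1  0.2] gap 0.0007
one-shot tool shift cm [0.22 0.58 0.22]
[0.22, 0.58, 0.22, np.float64(-0.56)]
```

View pics/top1.png

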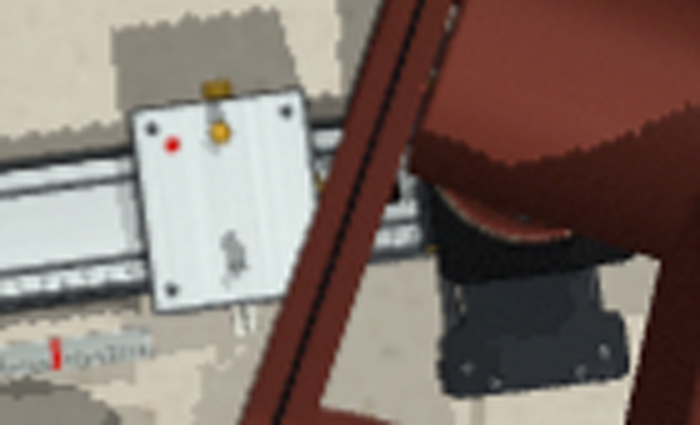

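View pics/scene1.png

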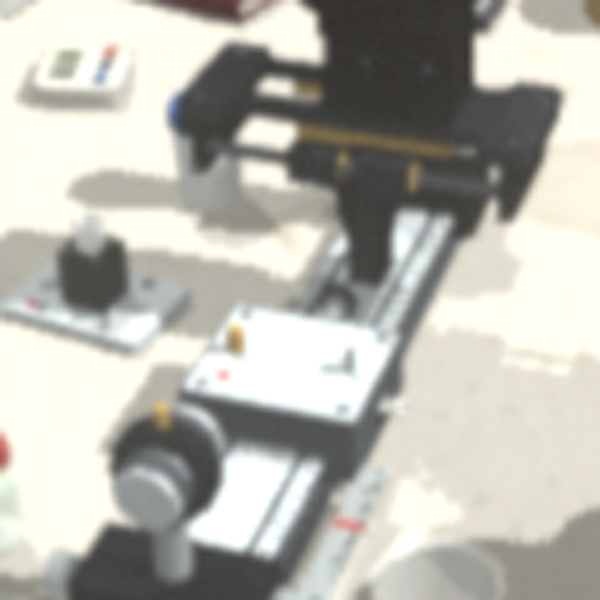

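```bash
python3 -m crank '[[0.1,1.0,0.2,-0.5,0,0,255],[0.1,1.0,0,0,0,0,255],[0,0.5,0,0,0,0,255],[0,0,0,0,0,0,255],[0,0,0,0,0,0,255]]'
cat > st.py <<'E'
from h import *
o=get_obs();p=np.array(o["position"])*1000;a=np.radians(6.15)
ex=np.array([np.cos(a),np.sin(a)]);ey=np.array([-np.sin(a),np.cos(a)])
d=p[:2]-[524.8,4.0];F=np.array(o["contact_force"]);M=rot(o).as_matrix()
print("t",round(o["t"],2),"rail x,y",(d@ex).round(1),(d@ey).round(1),"z",p[2].round(1),"F along",(F[:2]@ey).round(1),"F",F.round(1),"jaw",np.degrees(np.arctan2(M[1,2],M[0,2])).round(1))
E
python3 st.py
python3 -m crank '[[0,0.4,0,0,0,0,255],[0,0.4,0,0,0,0,255]]';python3 st.py
python3 -m crank '[[0,0.4,0,0,0,0,255],[0,0.0,0,0,0,0,255]]';python3 st.py
```

```text
t: 4.13
position: [0.5342, -0.0859, 0.0241]
tcp_rot: [0.706, -0.038, 0.706, 0.038]
contact_force: [0.3, -0.5, -0.2]
finger_gap: 0.0005
t 4.13 rail x,y -0.3 -90.4 z 24.1 F along -0.5 F [ 0.3 -0.5 -0.2] jaw 6.1
t: 4.3
position: [0.5334, -0.0788, 0.0239]
tcp_rot: [0.706, -0.038, 0.706, 0.037]
contact_force: [-0.6, -2.1, 0.3]
finger_gap: 0.0007
t 4.3 rail x,y -0.3 -83.2 z 23.9 F along -2.0 F [-0.6 -2.1  0.3] jaw 6.0
t: 4.47
position: [0.533, -0.0748, 0.0239]
tcp_rot: [0.706, -0.038, 0.706, 0.037]
contact_force: [0.1, -3.2, 1.3]
finger_gap: 0.0004
t 4.47 rail x,y -0.3 -79.2 z 23.9 F along -3.2 F [ 0.1 -3.2  1.3] jaw 6.1
```

```bash
for i in 1 2 3 4; do python3 -m crank '[[0,0.4,0,0,0,0,255],[0,0,0,0,0,0,255]]' >/dev/null;python3 st.py; done
```

```text
t 4.63 rail x,y -0.3 -75.6 z 23.9 F along -4.0 F [-0.1 -4.   1.2] jaw 6.1
t 4.8 rail x,y -0.3 -71.6 z 23.9 F along -5.1 F [-0.2 -5.1  2.3] jaw 6.1
t 4.97 rail x,y -0.3 -67.5 z 23.9 F along -5.1 F [ 0.9 -5.1  2.3] jaw 6.1
t 5.13 rail x,y -0.3 -63.3 z 23.8 F along -4.8 F [-0.1 -4.8  2.7] jaw 6.1
```

```bash
for i in 1 2 3 ; do python3 -m crank '[[0,0.4,0,0,0,0,255],[0,0.4,0,0,0,0,255],[0,0.4,0,0,0,0,255],[0,0,0,0,0,0,255]]' >/dev/null;python3 st.py; done
cat > look.py <<'E'
import sys
from h import *
k=sys.argv[1]
B={"scene":(205,190,265,270),"top":(150,165,265,245)}
for n in sys.argv[2:]:
    f=grab_frame(n);cv2.imwrite(f"pics/raw_{n}_{k}.png",f["color"]);u0,v0,u1,v1=B[n];s=7
    c=cv2.resize(cv2.convertScaleAbs(f["color"][v0:v1,u0:u1],alpha=1.5),None,fx=s,fy=s,interpolation=cv2.INTER_CUBIC)
    for u in range(u0,u1,5): cv2.putText(c,str(u),(int((u-u0+.5)*s),10),0,.35,(0,0,255),1); cv2.line(c,(int((u-u0+.5)*s),12),(int((u-u0+.5)*s),18),(0,0,255),1)
    for v in range(v0,v1,5): cv2.putText(c,str(v),(0,int((v-v0+.5)*s)),0,.35,(0,0,255),1); cv2.line(c,(22,int((v-v0+.5)*s)),(28,int((v-v0+.5)*s)),(0,0,255),1)
    cv2.imwrite(f"pics/{n}_{k}.png",c)
E
python3 look.py a scene top
```

```text
t 5.47 rail x,y -0.3 -51.1 z 23.8 F along -4.6 F [ 0.4 -4.5  2.3] jaw 6.1
t 5.8 rail x,y -0.3 -39.1 z 23.8 F along -4.7 F [ 0.5 -4.7  3. ] jaw 6.1
t 6.13 rail x,y -0.4 -27.1 z 23.8 F along -4.4 F [-0.3 -4.5  3.4] jaw 6.1
```

View pics/scene_a.png

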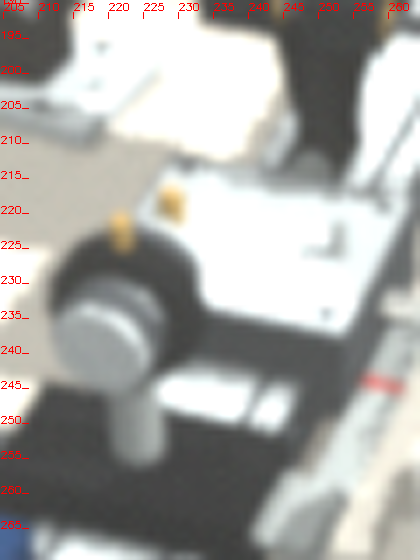

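View pics/top_a.png

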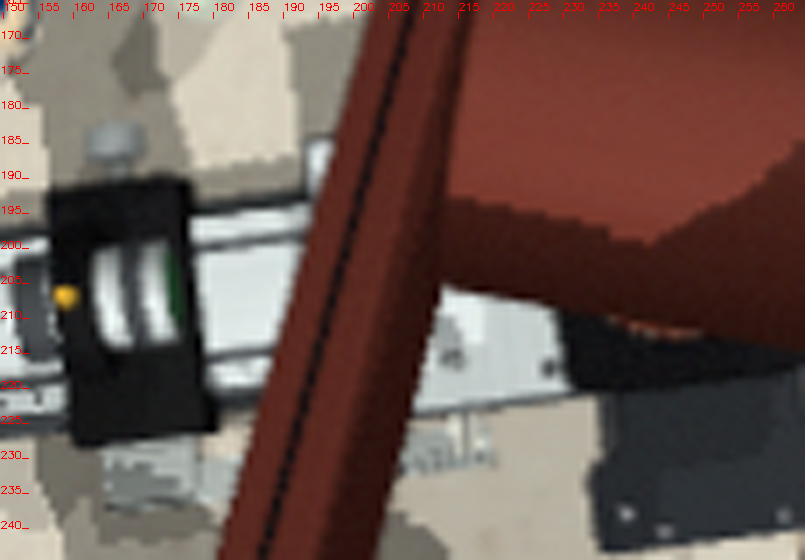

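```bash
cat > g.py <<'E'
from h import *
import sys
# g.py cam u v z : rail coords relative to initial carrier origin
f=grab_frame(sys.argv[1]);a=np.radians(6.15)
ex=np.array([np.cos(a),np.sin(a)]);ey=np.array([-np.sin(a),np.cos(a)])
v=list(map(float,sys.argv[2:]))
for i in range(0,len(v),3):
    w=atz(f,v[i],v[i+1],v[i+2]/1000)*1000;d=w[:2]-[524.8,4.0];print(w.round(1),(d@ex).round(1),(d@ey).round(1))
E
python3 g.py top 215.6 226.5 28  238.3 223.4 28 200.7 230.3 24
python3 g.py scene 261 233.5 28 258.5 244 24
```

```text
[466.5  50.   28. ] -53.1 52.0
[472.2  -1.   28. ] -52.8 0.7
[458.7  84.1  24. ] -57.2 86.7
[467.8  50.5  28. ] -51.6 52.3
[459.8  82.8  24. ] -56.2 85.3
```

```bash
for i in 1 2 ; do python3 -m crank '[[0,0.4,0,0,0,0,255],[0,0.4,0,0,0,0,255],[0,0.4,0,0,0,0,255],[0,0,0,0,0,0,255]]' >/dev/null;python3 st.py; done
python3 look.py b scene top
```

```text
t 6.67 rail x,y -0.4 -14.9 z 23.7 F along -5.3 F [ 0.5 -5.3  3.8] jaw 6.1
t 7.0 rail x,y -0.4 -2.9 z 23.7 F along -4.8 F [ 1.6 -4.7  3.8] jaw 6.1
```

View pics/scene_b.png

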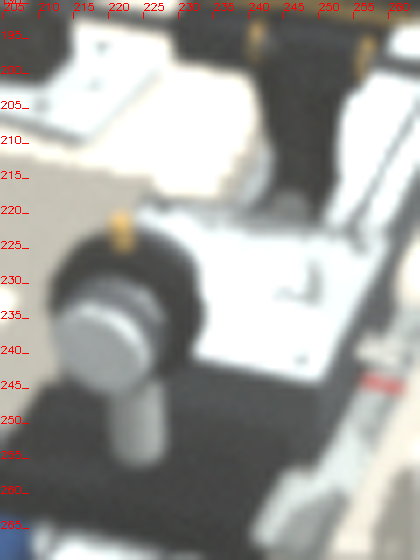

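View pics/top_b.png

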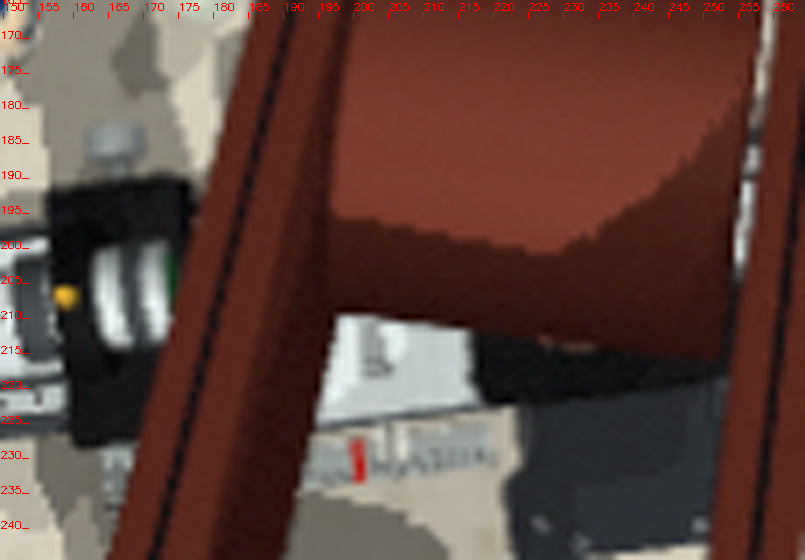

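```bash
cat > zz.py <<'E'
import cv2,sys
n,k,u0,v0,u1,v1,s=sys.argv[1],sys.argv[2],*map(int,sys.argv[3:8])
a=cv2.imread(f"pics/raw_{n}_{k}.png")
c=cv2.resize(cv2.convertScaleAbs(a[v0:v1,u0:u1],alpha=1.3),None,fx=s,fy=s,interpolation=cv2.INTER_NEAREST)
for u in range(u0,u1): cv2.putText(c,str(u%100),(int((u-u0)*s),10),0,.35,(0,0,255),1)
for v in range(v0,v1): cv2.putText(c,str(v),(0,int((v-v0+.7)*s)),0,.35,(0,0,255),1)
cv2.imwrite(f"pics/zz_{n}_{k}.png",c)
E
python3 zz.py top b 192 218 222 238 26; python3 zz.py scene b 248 228 268 250 26
```

```text
(no output)
```

View pics/zz_top_b.png

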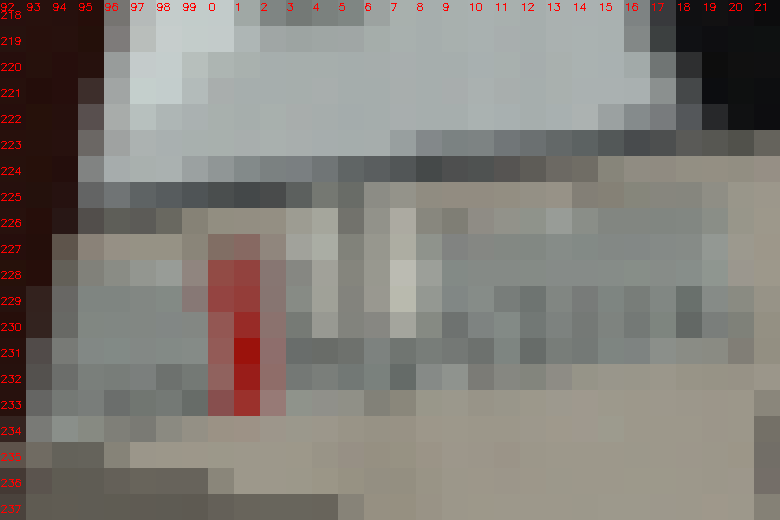

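View pics/zz_scene_b.png

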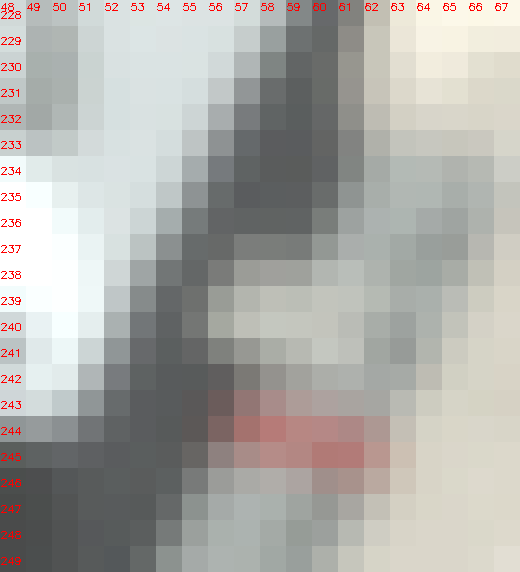

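```bash
python3 g.py top 205.4 228.0 28 200.95 230.4 24; python3 g.py scene 259.3 239.4 28  259.5 244.6 24; python3 st.py
```

```text
[463.6  72.9  28. ] -53.5 75.1
[458.4  83.5  24. ] -57.5 86.2
[462.8  71.6  28. ] -54.4 73.8
[456.8  83.7  24. ] -59.0 86.6
t 7.2 rail x,y -0.4 -3.3 z 23.6 F along -4.8 F [ 1.8 -4.6  3.4] jaw 6.1
```

```bash
python3 -m crank '[[0,0.3,0,0,0,0,255],[0,0.3,0,0,0,0,255],[0,0.1,0,0,0,0,255],[0,0,0,0,0,0,255],[0,0,0,0,0,0,255]]' >/dev/null;python3 st.py
python3 look.py c scene top;python3 zz.py top c 188 218 222 238 23; python3 zz.py scene c 248 230 268 252 26
```

```text
t 7.62 rail x,y -0.4 3.8 z 23.6 F along -5.7 F [ 1.2 -5.6  4.3] jaw 6.1
```

View pics/zz_top_c.png

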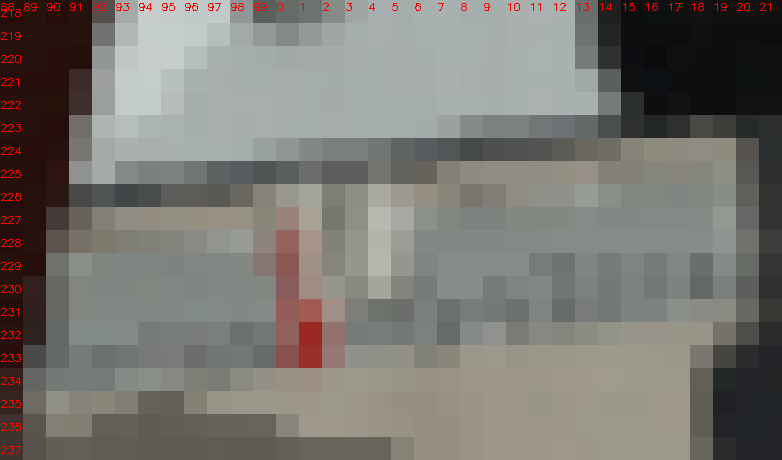

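View pics/zz_scene_c.png

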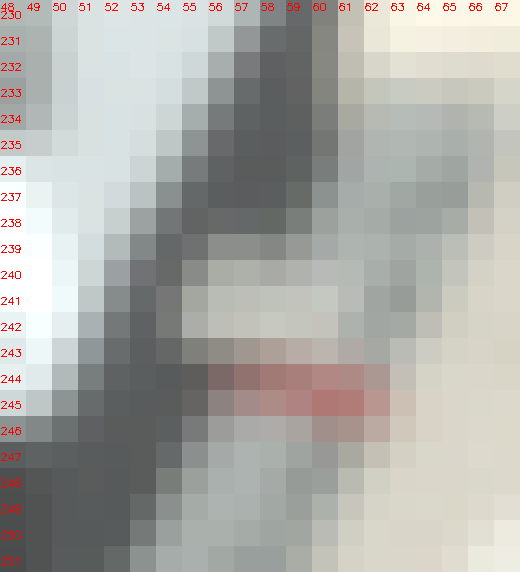

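View pics/scene_c.png

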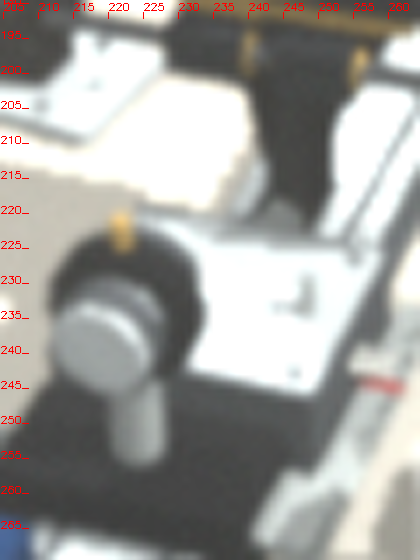

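```bash
cat > prof.py <<'E'
from h import *
import sys
fr=grab_frame(sys.argv[1]); a=np.radians(6.15)
ex=np.array([np.cos(a),np.sin(a)]);ey=np.array([-np.sin(a),np.cos(a)])
def rect(img,z,xs,ys):
    X,Y=np.meshgrid(xs,ys,indexing="ij")
    W=np.stack([524.8+X*ex[0]+Y*ey[0],4+X*ex[1]+Y*ey[1],0*X+z],-1).reshape(-1,3)/1000
    p=proj(fr,W).astype(np.float32).reshape(*X.shape,2)
    return cv2.remap(img,p[...,0],p[...,1],cv2.INTER_CUBIC)
for name in sys.argv[2:]:
    img=cv2.imread(name)
    ys=np.arange(-10,110,.5)
    P=rect(img,28,np.arange(-56.,-50,.5),ys).astype(float).mean(0)   # pointer strip
    Mk=rect(img,24,np.arange(-63.,-54,.5),ys).astype(float).mean(0)
    red=np.clip(Mk[:,2]-Mk[:,:2].mean(1)-12,0,None); red[ys<70]=0
    print(name,"mark y",round((red*ys).sum()/red.sum(),2))
    g=P.min(1) if False else P[:,0]
    i=np.argmax(red); 
    s=" ".join(f"{y:.0f}:{v:.0f}" for y,v in zip(ys[::2],g[::2]) ); print(s)
E
python3 prof.py top pics/top0.png pics/raw_top_a.png pics/raw_top_b.png pics/raw_top_c.png
```

```text
pics/top0.png mark y 86.54
-10:92 -9:91 -8:90 -7:90 -6:92 -5:100 -4:113 -3:117 -2:106 -1:91 0:86 1:92 2:103 3:114 4:112 5:96 6:84 7:86 8:92 9:92 10:91 11:91 12:91 13:91 14:91 15:92 16:92 17:92 18:92 19:92 20:92 21:92 22:92 23:92 24:92 25:92 26:92 27:92 28:92 29:92 30:92 31:92 32:92 33:92 34:92 35:92 36:92 37:93 38:92 39:93 40:92 41:90 42:86 43:77 44:69 45:64 46:63 47:64 48:66 49:68 50:68 51:68 52:68 53:67 54:68 55:68 56:70 57:72 58:73 59:73 60:73 61:72 62:70 63:70 64:70 65:69 66:69 67:68 68:68 69:68 70:68 71:69 72:69 73:70 74:70 75:71 76:72 77:73 78:72 79:72 80:71 81:69 82:67 83:58 84:45 85:33 86:28 87:32 88:43 89:55 90:66 91:69 92:70 93:70 94:69 95:69 96:69 97:69 98:69 99:68 100:68 101:68 102:68 103:68 104:67 105:67 106:67 107:67 108:68 109:70
pics/raw_top_a.png mark y 96.31
-10:30 -9:31 -8:31 -7:31 -6:31 -5:30 -4:31 -3:31 -2:30 -1:30 0:28 1:27 2:29 3:33 4:36 5:35 6:39 7:49 8:65 9:86 10:103 11:112 12:110 13:108 14:108 15:108 16:109 17:109 18:109 19:109 20:109 21:108 22:108 23:108 24:109 25:109 26:109 27:108 28:109 29:109 30:108 31:108 32:108 33:108 34:108 35:108 36:108 37:109 38:109
[... 1358 characters left out ...]
 1:30 2:30 3:30 4:30 5:30 6:30 7:30 8:31 9:31 10:31 11:30 12:30 13:30 14:30 15:30 16:30 17:30 18:30 19:30 20:31 21:31 22:30 23:30 24:30 25:30 26:30 27:30 28:29 29:30 30:30 31:30 32:30 33:30 34:29 35:29 36:29 37:31 38:33 39:33 40:40 41:52 42:70 43:90 44:104 45:109 46:103 47:100 48:100 49:100 50:101 51:101 52:100 53:100 54:101 55:103 56:106 57:107 58:108 59:106 60:104 61:103 62:102 63:102 64:101 65:101 66:100 67:99 68:99 69:99 70:99 71:101 72:101 73:101 74:105 75:110 76:118 77:127 78:133 79:127 80:114 81:101 82:95 83:96 84:105 85:107 86:91 87:72 88:71 89:85 90:99 91:105 92:107 93:106 94:104 95:102 96:101 97:99 98:99 99:98 100:98 101:98 102:98 103:98 104:97 105:98 106:100 107:103 108:100 109:95
```

```bash
python3 -m crank '[[0,0.15,0,0,0,0,255],[0,0.15,0,0,0,0,255],[0,0,0,0,0,0,255],[0,0,0,0,0,0,255]]' >/dev/null;python3 st.py
python3 look.py d scene top;python3 prof.py top pics/raw_top_d.png | tail -1 | grep -o "6[5-9]:.*95:"; python3 zz.py top d 188 218 222 238 23; python3 zz.py scene d 248 230 268 252 26
```

```text
t 8.1 rail x,y -0.4 6.9 z 23.6 F along -5.0 F [ 1.6 -4.8  3.6] jaw 6.1
65:100 66:99 67:98 68:98 69:99 70:99 71:101 72:102 73:103 74:105 75:106 76:106 77:104 78:103 79:107 80:113 81:115 82:113 83:107 84:99 85:97 86:109 87:124 88:129 89:124 90:117 91:111 92:106 93:104 94:103 95:
```

View pics/zz_top_d.png

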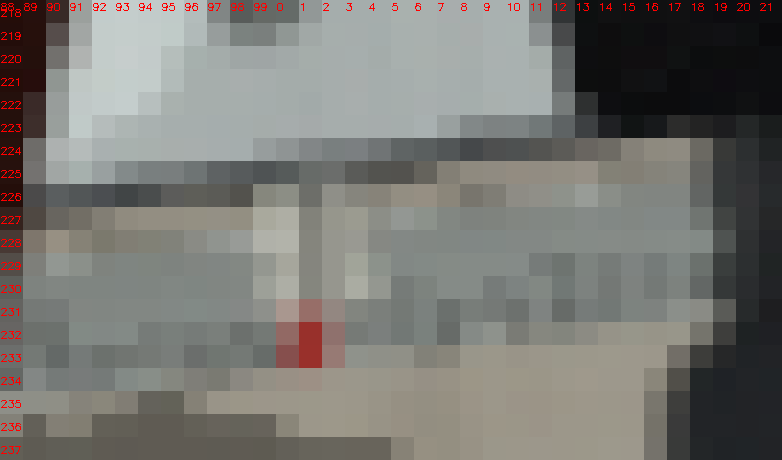

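View pics/zz_scene_d.png

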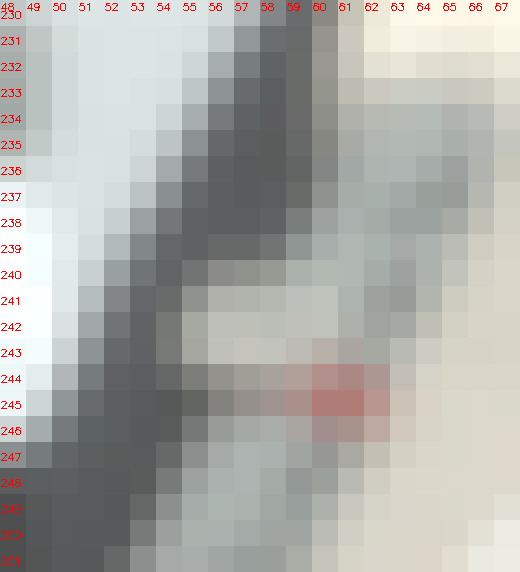

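```bash
python3 -m crank '[[0,0.07,0,0,0,0,255],[0,0.06,0,0,0,0,255],[0,0,0,0,0,0,255],[0,0,0,0,0,0,255]]' >/dev/null;python3 st.py
python3 look.py e scene top;python3 prof.py top pics/raw_top_e.png | tail -1 | grep -o "6[5-9]:.*95:"; python3 zz.py top e 188 218 222 238 23; python3 zz.py scene e 248 230 268 252 26
```

```text
t 8.58 rail x,y -0.4 8.2 z 23.6 F along -4.9 F [ 1.3 -4.8  3.7] jaw 6.1
65:100 66:100 67:98 68:98 69:98 70:99 71:99 72:101 73:102 74:104 75:106 76:106 77:101 78:96 79:96 80:100 81:109 82:121 83:125 84:115 85:101 86:94 87:96 88:104 89:112 90:112 91:103 92:96 93:98 94:103 95:
```

View pics/zz_top_e.png

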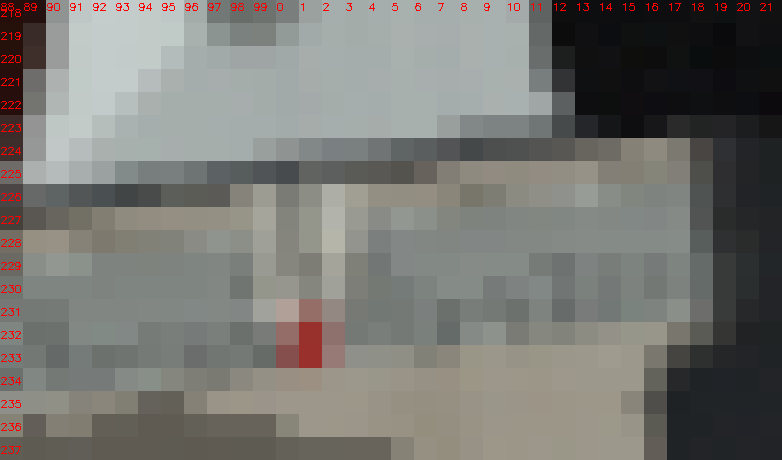

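View pics/zz_scene_e.png

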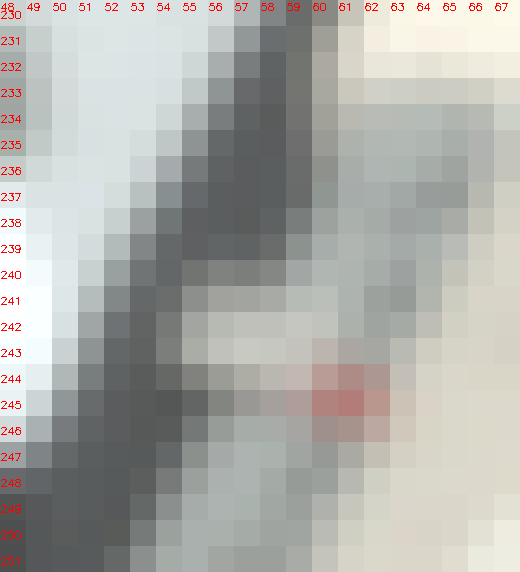

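```bash
python3 -m crank '[[0,-0.5,0,0,0,0,255],[0,-1.5,0,0,0,0,255],[0,-2.0,0,0,0,0,255],[-2,-2,0,0,0,0,200],[-4,-1.0,0,0,0,0,150],[-4,-0.5,0,0,0,0,100],[-4,0,0,0,0,0,0],[-4,-3.5,0,0,0,0,0],[-4,-4.0,0,0,0,0,0],[0,-4.1,0,0,0,0,0],[0,-4.1,0,0,0,0,0],[0,-4.1,0,0,0,0,0],[0,-4.1,0,0,0,0,0],[0,-4.1,0,0,0,0,0],[0,0,0,0,0,0,0]]';python3 st.py
python3 look.py f scene top;python3 prof.py top pics/raw_top_f.png | tail -2 | grep -o "6[5-9]:.*95:\|mark.*"; python3 zz.py top f 188 212 222 238 22; python3 zz.py scene f 248 230 268 252 26
```

```text
t: 9.98
position: [0.5574, -0.3286, 0.2217]
tcp_rot: [0.705, -0.035, 0.707, 0.036]
contact_force: [-0.6, 0.4, 0.1]
finger_gap: 0.0725
t 9.98 rail x,y -3.2 -334.2 z 221.7 F along 0.5 F [-0.6  0.4  0.1] jaw 5.8
mark y 86.74
65:101 66:100 67:100 68:100 69:101 70:101 71:102 72:104 73:106 74:108 75:109 76:107 77:101 78:95 79:95 80:101 81:113 82:128 83:133 84:124 85:110 86:104 87:106 88:110 89:115 90:110 91:99 92:92 93:96 94:102 95:
```

View pics/top_f.png

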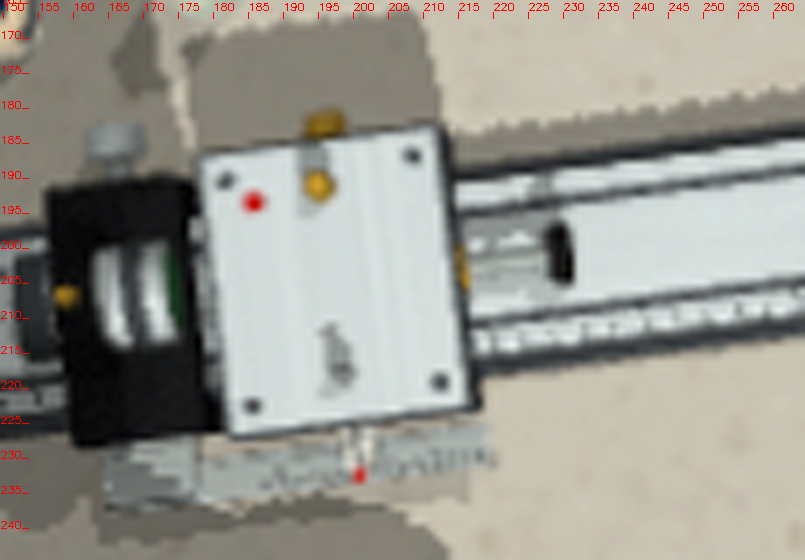

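View pics/scene_f.png

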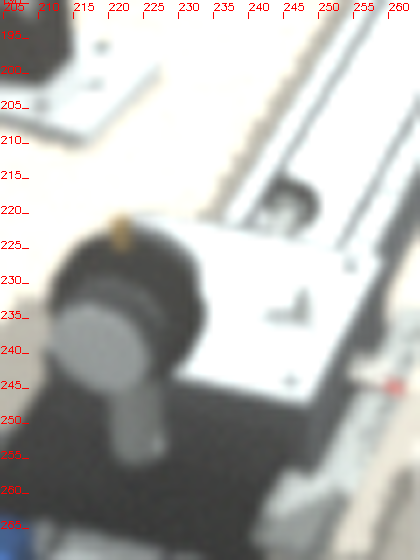

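View pics/zz_top_f.png

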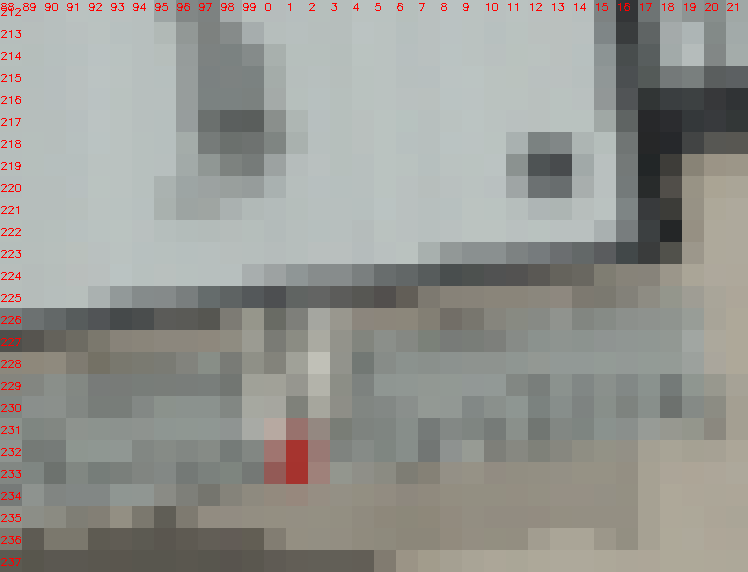

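```bash
cat > dots.py <<'E'
from h import *
import sys
fr=grab_frame("top"); a=np.radians(6.15)
ex=np.array([np.cos(a),np.sin(a)]);ey=np.array([-np.sin(a),np.cos(a)])
def cen(img,u,v,r=3):
    g=img.astype(float).min(2);u0,v0=int(round(u)),int(round(v))
    w=g[v0-r:v0+r+1,u0-r:u0+r+1];bg=np.median(w);q=np.clip(bg-8-w,0,None)
    V,U=np.mgrid[v0-r:v0+r+1,u0-r:u0+r+1];return (q*U).sum()/q.sum(),(q*V).sum()/q.sum()
def run(name,pts):
    img=cv2.imread(name);C=[]
    for p in pts:
        c=cen(img,*p);w=atz(fr,*c,.044)*1000;d=w[:2]-[524.8,4];C.append([d@ex,d@ey])
    C=np.array(C);yd=C[0]+C[3]-C[1]-C[2];print(name,C.round(1).tolist(),"mean",C.mean(0).round(2),"yaw",6.15-np.degrees(np.arctan2(yd[0],yd[1])))
run("pics/top0.png",[(255/9+191.5,142/9+169.5),(497/9+191.5,110/9+169.5),(535/9+191.5,400/9+169.5),(290/9+191.5,432/9+169.5)])
h=lambda x,y:(x/7+149.5,y/7+164.5)
run("pics/raw_top_f.png",[h(225,181),h(412,156),h(440,381),h(252,405)])
E
python3 dots.py
```

```text
pics/top0.png [[36.7, 32.7], [36.1, -33.2], [-36.1, -32.6], [-38.9, 30.9]] mean [-0.55 -0.54] yaw 7.1510742596677925
pics/raw_top_f.png [[35.3, 114.9], [36.2, 55.3], [-35.9, 55.0], [-36.4, 115.9]] mean [-0.19 85.27] yaw 6.8054310826055975
```

```bash
sed -i 's/r=3/r=2/' dots.py; python3 dots.py
python3 - <<'E'
import cv2,numpy as np
for n,u0,v0,u1,v1 in(("pics/top0.png",212,176,258,224),("pics/raw_top_f.png",174,180,222,228)):
    a=cv2.imread(n)[v0:v1,u0:u1];s=12
    c=cv2.resize(cv2.convertScaleAbs(a,alpha=1.3),None,fx=s,fy=s,interpolation=cv2.INTER_LANCZOS4)
    for u in range(u0,u1,5): cv2.line(c,(int((u-u0+.5)*s),0),(int((u-u0+.5)*s),6),(0,0,255),1);cv2.putText(c,str(u),(int((u-u0+.5)*s),16),0,.35,(0,0,255),1)
    cv2.imwrite(n.replace("pics/","pics/L"),c)
E
```

```text
pics/top0.png [[35.9, 31.0], [35.7, -30.3], [-36.3, -30.4], [-36.2, 30.0]] mean [-0.24  0.08] yaw 6.044311773792709
pics/raw_top_f.png [[35.7, 115.4], [35.9, 55.5], [-36.3, 55.6], [-36.2, 115.4]] mean [-0.22 85.47] yaw 6.1660623058022255
```

View pics/Lraw_top_f.png

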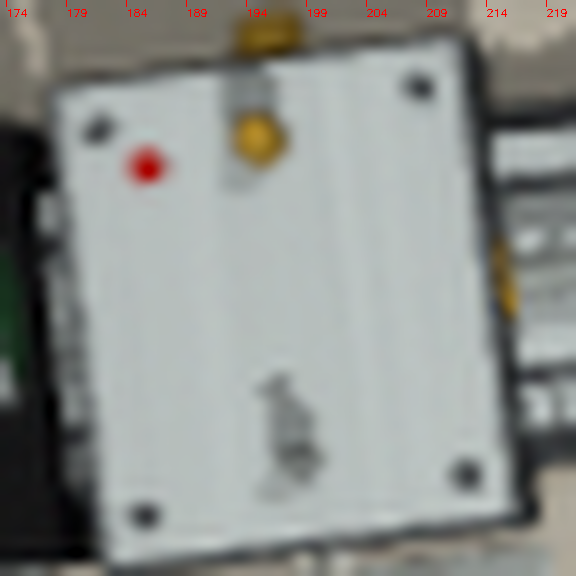

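View pics/Ltop0.png

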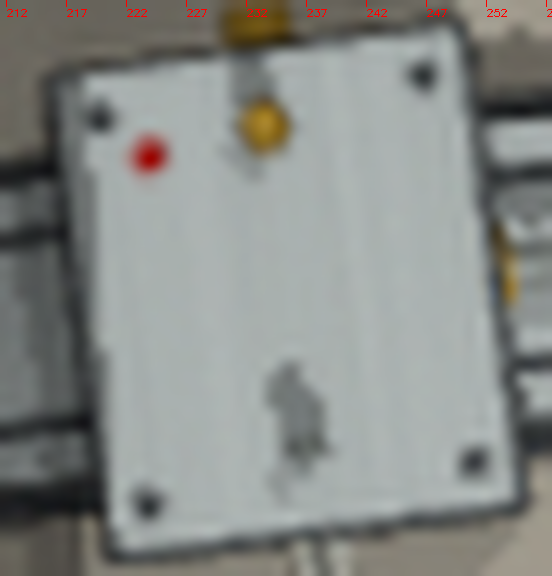

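```bash
cat > reg.py <<'E'
from h import *
import sys
a=np.radians(6.15)
ex=np.array([np.cos(a),np.sin(a)]);ey=np.array([-np.sin(a),np.cos(a)])
def rect(fr,img,z,xs,ys):
    X,Y=np.meshgrid(xs,ys,indexing="ij")
    W=np.stack([524.8+X*ex[0]+Y*ey[0],4+X*ex[1]+Y*ey[1],0*X+z],-1).reshape(-1,3)/1000
    p=proj(fr,W).astype(np.float32).reshape(*X.shape,2)
    return cv2.remap(img,p[...,0],p[...,1],cv2.INTER_CUBIC).astype(np.float32)
def reg(cam,n0,n1,z,xs,ys,ss):
    fr=grab_frame(cam);i0=cv2.imread(n0);i1=cv2.imread(n1)
    A=cv2.GaussianBlur(rect(fr,i0,z,xs,ys),(0,0),2);best=[]
    for s in ss:
        B=cv2.GaussianBlur(rect(fr,i1,z,xs,ys+s),(0,0),2)
        best.append(np.mean([np.corrcoef(A[...,c].ravel(),B[...,c].ravel())[0,1] for c in range(3)]))
    i=int(np.argmax(best));
    p=np.polyfit(ss[max(i-3,0):i+4],best[max(i-3,0):i+4],2);print(cam,z,"travel",round(-p[1]/2/p[0],2),"corr",round(best[i],3))
r=np.arange
n=sys.argv[1]
ss=r(82,90,.25)
reg("top","pics/top0.png",f"pics/raw_top_{n}.png",44,r(-44,44,.5),r(-38,44,.5),ss)
reg("top","pics/top0.png",f"pics/raw_top_{n}.png",44,r(-44,44,.5),r(-50,-30,.5),ss)
reg("top","pics/top0.png",f"pics/raw_top_{n}.png",32,r(-12,12,.5),r(-84,-60,.5),ss)
reg("top","pics/top0.png",f"pics/raw_top_{n}.png",44,r(20,56,.5),r(-10,36,.5),ss)
reg("scene","pics/scene0.png",f"pics/raw_scene_{n}.png",44,r(-44,0,.5),r(-44,44,.5),ss)
reg("scene","pics/scene0.png",f"pics/raw_scene_{n}.png",44,r(-50,-5,.5),r(25,48,.5),ss)
E
python3 reg.py f; python3 prof.py scene pics/scene0.png | head -1
```

```text
top 44 travel 86.17 corr 0.932
top 44 travel 85.11 corr 0.948
top 32 travel 85.56 corr 0.994
top 44 travel 85.84 corr 0.949
scene 44 travel 87.26 corr 0.923
scene 44 travel 86.85 corr 0.995
pics/scene0.png mark y 86.38
```

```bash
python3 - <<'E'
from reg import *
E
cat > cmp.py <<'E'
from h import *
import sys
sys.argv=["x","f"]
from reg import rect
r=np.arange
out=[]
for cam in("top","scene"):
    fr=grab_frame(cam);
    for n in (f"pics/{cam}0.png",f"pics/raw_{cam}_f.png"):
        im=cv2.imread(n)
        off=0 if "0.png" in n else 86
        for z in(28,24):
            B=rect(fr,im,z,r(-44,-72,-.25),r(off-20,off+20,.25)); B=cv2.resize(np.clip(B*1.4,0,255).astype(np.uint8),None,fx=2.4,fy=1.3)
            for k in range(-20,20,5): cv2.line(B,(int((k+20)*9.6),0),(int((k+20)*9.6),8 if k else 25),(0,0,255),1)
            cv2.putText(B,f"{cam} off{off} z{z}",(5,140),0,.4,(255,0,0),1)
            out.append(B)
L=np.vstack(out[:4]);Rr=np.vstack(out[4:]);cv2.imwrite("pics/cmp.png",np.hstack([L,Rr]));print(L.shape)
E
python3 cmp.py
```

```text
top 44 travel 86.17 corr 0.932
top 44 travel 85.11 corr 0.948
top 32 travel 85.56 corr 0.994
top 44 travel 85.84 corr 0.949
scene 44 travel 87.26 corr 0.923
scene 44 travel 86.85 corr 0.995
(584, 384, 3)Traceback (most recent call last):
  File "<stdin>", line 1, in <module>
  File "reg.py", line 19, in <module>
    n=sys.argv[1]
      ~~~~~~~~^^^
IndexError: list index out of range
```

View pics/cmp.png

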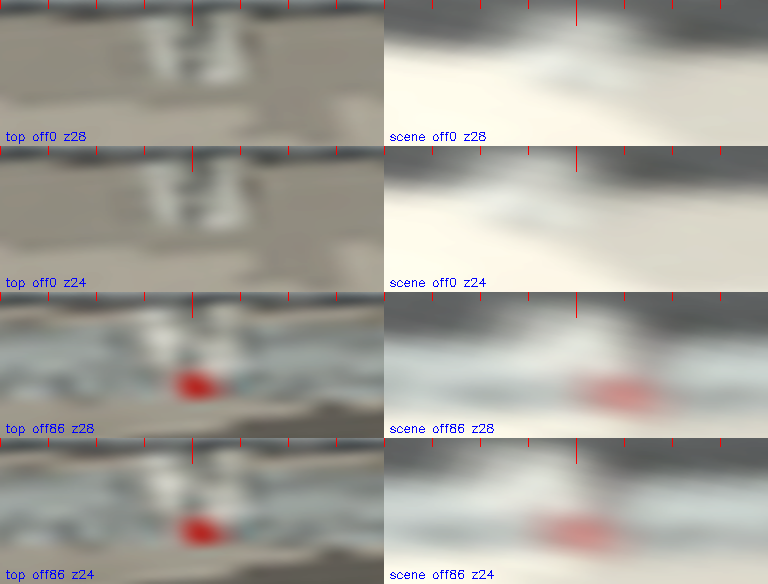

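Clean views: the carrier has travelled 85.5–86.5 mm and the mark lies at about 86.5. The line is on the mark and roughly 0.5 mm short, with no overshoot (top view: line px (201,228), red px (201,232)). Next, the plate.

```bash
python3 plan.py 674 -50.7 110 -1.6 10
```

```text
t 10.98 pos [ 559.  -322.9  224.3] jaw 6.06 turn -7.66 tilt [ 0.  0. -1.] F [ 0.7 -0.3 -0.2] gap 0.0872
one-shot tool shift cm [11.43 25.85 14.31]
[1.14, 2.59, 1.43, np.float64(0.77)]
[1.14, 2.6, 1.4, np.float64(0.77)]
[1.14, 2.62, 1.36, np.float64(0.77)]
[1.14, 2.64, 1.33, np.float64(0.77)]
[1.14, 2.66, 1.29, np.float64(0.77)]
[1.14, 2.68, 1.26, np.float64(0.77)]
[1.14, 2.69, 1.22, np.float64(0.77)]
[1.14, 2.71, 1.18, np.float64(0.77)]
[1.14, 2.72, 1.15, np.float64(0.77)]
[1.14, 2.74, 1.11, np.float64(0.77)]
```

```bash
python3 -m crank '[[0.6,2.6,1.4,0.8,0,0,0],[0.6,2.6,1.4,0.8,0,0,0],[0.6,2.6,1.4,0.8,0,0,0],[0.8,2.6,1.3,0.8,0,0,0],[1.0,2.7,1.3,0.8,0,0,0],[1.3,2.7,1.3,0.8,0,0,0],[1.5,2.7,1.2,0.7,0,0,0],[1.6,2.7,1.2,0.7,0,0,0],[1.7,2.7,1.1,0.7,0,0,0],[1.7,2.7,1.1,0.7,0,0,0],[0,0,0,0,0,0,0],[0,0,0,0,0,0,0]]'; python3 plan.py 674 -50.7 17 -1.6 1
```

```text
t: 11.98
position: [0.6733, -0.0495, 0.1084]
tcp_rot: [0.706, 0.009, 0.708, -0.008]
contact_force: [-0.4, -0.6, 0.6]
finger_gap: 0.0871
t 11.98 pos [673.3 -49.5 108.4] jaw -1.37 turn -0.23 tilt [-3.3e-03  5.0e-04 -1.0e+00] F [-0.4 -0.6  0.6] gap 0.0871
one-shot tool shift cm [ 9.14 -0.12  0.1 ]
[9.14, -0.12, 0.1, np.float64(0.23)]
```

```bash
python3 -m crank '[[2.5,-0.1,0.1,0.2,0,0,0],[2.5,0,0,0,0,0,0],[2.2,0,0,0,0,0,0],[1.2,0,0,0,0,0,0],[0.7,0,0,0,0,0,0],[0,0,0,0,0,0,0]]'; python3 st.py; python3 -m crank '[[0,0,0,0,0,0,150],[0,0,0,0,0,0,170],[0,0,0,0,0,0,190],[0,0,0,0,0,0,210],[0,0,0,0,0,0,255],[0,0,0,0,0,0,255]]'; python3 plan.py 674 -50.7 17 -1.6 1
```

```text
t: 12.48
position: [0.6743, -0.0531, 0.0184]
tcp_rot: [0.706, 0.011, 0.708, -0.011]
contact_force: [-0.1, -0.5, 0.0]
finger_gap: 0.0865
t 12.48 rail x,y 142.5 -72.8 z 18.4 F along -0.5 F [-0.1 -0.5  0. ] jaw -1.8
t: 12.98
position: [0.6755, -0.0523, 0.0199]
tcp_rot: [0.707, 0.011, 0.707, -0.011]
contact_force: [-0.8, -0.3, 0.9]
finger_gap: 0.055
t 12.98 pos [675.5 -52.3  19.9] jaw -1.73 turn 0.13 tilt [ 8.e-04 -1.e-04 -1.e+00] F [-0.8 -0.3  0.9] gap 0.055
one-shot tool shift cm [ 0.29  0.16 -0.15]
[0.29, 0.16, -0.15, np.float64(-0.13)]
```

```bash
python3 -m crank '[[0,0,0,0,0,0,255],[0,0,0,0,0,0,255],[0,0,0,0,0,0,255],[0,0,0,0,0,0,255]]'; python3 plan.py 674 -50.7 17 -1.6 1;python3 plan.py 674 -50.7 17 -1.6 1|head -1
```

```text
t: 13.32
position: [0.6745, -0.0523, 0.0193]
tcp_rot: [0.706, 0.011, 0.708, -0.011]
contact_force: [-5.4, -0.0, 4.3]
finger_gap: 0.0284
t 13.32 pos [674.5 -52.3  19.3] jaw -1.73 turn 0.13 tilt [-1.6e-03  1.0e-04 -1.0e+00] F [-5.4 -0.   4.3] gap 0.0284
one-shot tool shift cm [ 0.23  0.15 -0.05]
[0.23, 0.15, -0.05, np.float64(-0.13)]
t 13.32 pos [674.5 -52.3  19.3] jaw -1.73 turn 0.13 tilt [-1.6e-03  1.0e-04 -1.0e+00] F [-5.4 -0.   4.3] gap 0.0284
```

```bash
python3 -m crank '[[0,0,0,0,0,0,255],[0,0,0,0,0,0,255]]'; python3 -m crank '[[0,0,0,0,0,0,150],[0,0,0,0,0,0,120],[0,0,0,0,0,0,60],[0,0,0,0,0,0,0],[-0.5,0,0,0,0,0,0],[-2,0,0,0,0,0,0],[-4,0,0,0,0,0,0],[-4,0,0,0,0,0,0],[-4,-2,-2,0,0,0,0],[-1,-4,-1,0,0,0,0],[0,-4,-1,0,0,0,0],[0,-4,-1,0,0,0,0],[0,-4,-1,0,0,0,0],[0,-4,-1,0,0,0,0],[0,0,0,0,0,0,0]]'; python3 look.py g top; python3 look.py h top
```

```text
t: 13.48
position: [0.6745, -0.0523, 0.0192]
tcp_rot: [0.706, 0.011, 0.708, -0.011]
contact_force: [-3.4, -0.6, 3.0]
finger_gap: 0.0279
t: 14.73
position: [0.5995, -0.2742, 0.169]
tcp_rot: [0.707, 0.011, 0.707, -0.014]
contact_force: [0.1, 1.0, 0.7]
finger_gap: 0.0869
```

View pics/raw_top_h.png

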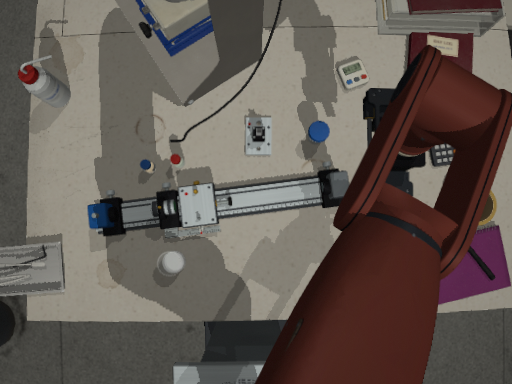

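Run:
```python
from h import *
a=cv2.imread("pics/raw_top_h.png");z=cv2.imread("pics/top0.png")
for n,i in(("p0",z),("ph",a)):
    c=cv2.resize(cv2.convertScaleAbs(i[110:162,236:280],alpha=1.5),None,fx=11,fy=11,interpolation=cv2.INTER_CUBIC);cv2.imwrite(f"pics/{n}.png",c)
cv2.imwrite("pics/pp.png",np.hstack([cv2.imread("pics/p0.png")[:,:380],cv2.imread("pics/ph.png")[:,:380]]))
# registration
fr=grab_frame("top")
def rect(img,c,yaw,z=.008):
    xs=np.arange(-47,47,.5);ys=np.arange(-33,33,.5);X,Y=np.meshgrid(xs,ys,indexing="ij");q=np.radians(yaw)
    W=np.stack([c[0]+X*np.cos(q)-Y*np.sin(q),c[1]+X*np.sin(q)+Y*np.cos(q),0*X+z*1000],-1).reshape(-1,3)/1000
    p=proj(fr,W).astype(np.float32).reshape(*X.shape,2)
    return cv2.GaussianBlur(cv2.remap(img,p[...,0],p[...,1],cv2.INTER_CUBIC).astype(np.float32),(0,0),1.5)
A=rect(z,(674,-50.7),-1.6)
from scipy.optimize import minimize
def cost(v):
    B=rect(a,v[:2],v[2]);return -np.mean([np.corrcoef(A[...,c].ravel(),B[...,c].ravel())[0,1] for c in range(3)])
best=min((minimize(cost,(674+dx,-50.7+dy,-1.6),method="Nelder-Mead",options=dict(xatol=.02,fatol=1e-5,initial_simplex=[(674+dx,-50.7+dy,-1.6),(676+dx,-50.7+dy,-1.6),(674+dx,-48.7+dy,-1.6),(674+dx,-50.7+dy,.4)])) for dx in(0,2) for dy in (0,)),key=lambda r:r.fun)
print(best.x,best.fun)
```

```text
[675.70583685 -50.74206879  -1.08569725] -0.9190099656885304
```

View pics/pp.png

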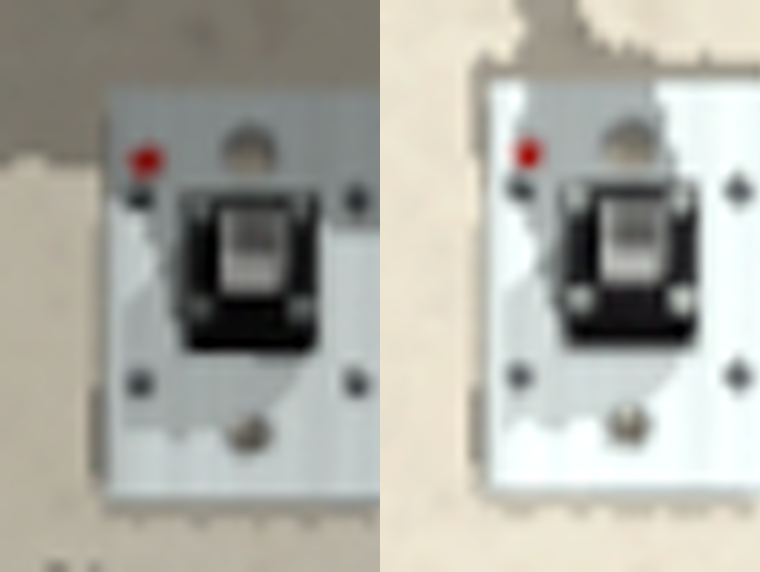

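Run:
```python
from h import *
fr=grab_frame("top")
def cen(img,u,v,r=2):
    g=img.astype(float).min(2);u0,v0=int(round(u)),int(round(v))
    w=g[v0-r:v0+r+1,u0-r:u0+r+1];bg=np.percentile(w,60);q=np.clip(bg-10-w,0,None)
    V,U=np.mgrid[v0-r:v0+r+1,u0-r:u0+r+1];return (q*U).sum()/q.sum(),(q*V).sum()/q.sum()
c=lambda x,y:(x/11+235.5,y/11+109.5)
for n,pts in(("pics/top0.png",[(140,198),(357,200),(355,384),(140,384)]),("pics/raw_top_g.png",[(139,189),(358,190),(358,376),(139,376)]),("pics/raw_top_h.png",[(139,189),(358,190),(358,376),(139,376)])):
    im=cv2.imread(n)
    for meth in(0,1):
        P=np.array([atz(fr,*(c(*p) if meth==0 else cen(im,*c(*p))),.008)[:2]*1000 for p in pts])
        v1=P[0]-P[3];v2=P[1]-P[2];v3=P[0]-P[1];v4=P[3]-P[2]
        an=lambda v,o=0:np.degrees(np.arctan2(v[1],v[0]))-o
        print(n,P.mean(0).round(2),[round(an(v),2) for v in(v1,v2)],[round(an(v,90),2) for v in(v3,v4)])
```

```text
pics/top0.png [674.26 -50.49] [np.float64(-1.29), np.float64(-2.21)] [np.float64(-1.9), np.float64(-1.36)]
pics/top0.png [674.33 -50.67] [np.float64(-1.63), np.float64(-1.79)] [np.float64(-2.83), np.float64(-1.25)]
pics/raw_top_g.png [676.14 -50.64] [np.float64(-1.29), np.float64(-1.61)] [np.float64(-1.62), np.float64(-1.36)]
pics/raw_top_g.png [676.18 -51.02] [np.float64(-2.51), np.float64(-1.73)] [np.float64(-2.53), np.float64(-1.1)]
pics/raw_top_h.png [676.14 -50.64] [np.float64(-1.29), np.float64(-1.61)] [np.float64(-1.62), np.float64(-1.36)]
pics/raw_top_h.png [676.17 -51.02] [np.float64(-2.5), np.float64(-1.73)] [np.float64(-2.49), np.float64(-1.11)]
```

```bash
python3 plan.py 674.5 -51.5 100 -1.7 6
```

```text
t 14.93 pos [ 602.  -265.8  168.4] jaw -1.73 turn 0.03 tilt [ 3.e-04  5.e-04 -1.e+00] F [0.3 0.3 1. ] gap 0.0869
one-shot tool shift cm [ 6.85 21.64  6.59]
[1.14, 3.61, 1.1, np.float64(-0.01)]
[1.14, 3.61, 1.1, np.float64(-0.01)]
[1.14, 3.61, 1.1, np.float64(-0.01)]
[1.14, 3.61, 1.1, np.float64(-0.01)]
[1.14, 3.61, 1.1, np.float64(-0.01)]
[1.14, 3.61, 1.1, np.float64(-0.01)]
```

```bash
python3 -m crank '[[0.5,3.6,1.1,0,0,0,0],[0.5,3.6,1.1,0,0,0,0],[1.0,3.6,1.1,0,0,0,0],[1.5,3.6,1.1,0,0,0,0],[1.6,3.6,1.1,0,0,0,0],[1.7,3.6,1.1,0,0,0,0],[0,0,0,0,0,0,0],[0,0,0,0,0,0,0]]'; python3 plan.py 674.5 -51.5 18 -1.7 1
```

```text
t: 15.6
position: [0.6735, -0.0479, 0.0984]
tcp_rot: [0.706, 0.009, 0.708, -0.008]
contact_force: [0.6, 0.4, -0.8]
finger_gap: 0.0869
t 15.6 pos [673.5 -47.9  98.4] jaw -1.36 turn -0.34 tilt [-3.2e-03  9.0e-04 -1.0e+00] F [ 0.6  0.4 -0.8] gap 0.0869
one-shot tool shift cm [ 8.04 -0.37  0.13]
[8.04, -0.37, 0.13, np.float64(0.34)]
```

```bash
python3 -m crank '[[2.0,0,0,0,0,0,0],[1.5,0,0,0,0,0,0],[0,0,0,0,0,0,0],[0,0,0,0,0,0,0]]'; python3 plan.py 674.5 -51.0 18 -1.7 1
```

```text
t: 15.93
position: [0.673, -0.053, 0.064]
tcp_rot: [0.706, 0.011, 0.708, -0.011]
contact_force: [0.6, 0.4, -0.1]
finger_gap: 0.0871
t 15.93 pos [673. -53.  64.] jaw -1.77 turn 0.07 tilt [-2.9e-03  4.0e-04 -1.0e+00] F [ 0.6  0.4 -0.1] gap 0.0871
one-shot tool shift cm [4.6  0.2  0.16]
[4.6, 0.2, 0.16, np.float64(-0.07)]
```

```bash
python3 -m crank '[[1.6,0.2,0.15,0,0,0,0],[1.5,0,0,0,0,0,0],[1.0,0,0,0,0,0,0],[0.5,0,0,0,0,0,0],[0,0,0,0,0,0,100],[0,0,0,0,0,0,150],[0,0,0,0,0,0,170],[0,0,0,0,0,0,255],[0,0,0,0,0,0,255],[0,0,0,0,0,0,255],[0,0,0,0,0,0,255],[0,0,0,0,0,0,255],[0,0,0,0,0,0,255]]'; python3 plan.py 674.5 -51 18 -1.7 1
```

```text
t: 17.02
position: [0.6759, -0.0506, 0.0193]
tcp_rot: [0.707, 0.011, 0.707, -0.011]
contact_force: [-0.0, -1.1, -0.7]
finger_gap: 0.0348
t 17.02 pos [675.9 -50.6  19.3] jaw -1.74 turn 0.04 tilt [ 1.e-04  0.e+00 -1.e+00] F [-0.  -1.1 -0.7] gap 0.0348
one-shot tool shift cm [ 0.13 -0.04 -0.14]
[0.13, -0.04, -0.14, np.float64(-0.04)]
```

```bash
for i in 1 2 3; do python3 -m crank '[[0,0,0,0,0,0,255]]'>/dev/null; python3 plan.py 674.5 -51 18 -1.7 1|head -1;done; python3 -m crank '[[0,0,0,0,0,0,255],[0,0,0,0,0,0,255],[0,0,0,0,0,0,255]]'; python3 plan.py 674.5 -51 18 -1.7 1|head -1
```

```text
t 17.1 pos [675.6 -50.6  19.2] jaw -1.73 turn 0.03 tilt [-8.e-04  1.e-04 -1.e+00] F [-5.   0.1  3.5] gap 0.0283
t 17.18 pos [675.5 -50.6  19.2] jaw -1.73 turn 0.03 tilt [-8.e-04  1.e-04 -1.e+00] F [-2.2 -0.3  2.4] gap 0.0276
t 17.27 pos [675.5 -50.6  19.2] jaw -1.73 turn 0.03 tilt [-8.e-04  1.e-04 -1.e+00] F [-3.3 -0.5  2. ] gap 0.0276
t: 17.52
position: [0.6755, -0.0506, 0.0192]
tcp_rot: [0.707, 0.011, 0.707, -0.011]
contact_force: [-4.1, -0.2, 3.8]
finger_gap: 0.0275
t 17.52 pos [675.5 -50.6  19.2] jaw -1.74 turn 0.04 tilt [-8.e-04  1.e-04 -1.e+00] F [-4.1 -0.2  3.8] gap 0.0275
```

```bash
python3 -m crank '[[-0.5,0,0,0,0,0,255],[-1.5,0,0,0,0,0,255],[-2,0,0,0,0,0,255],[-2,0,0,0,0,0,255],[-1.5,0,0,0,0,0,255],[-0.5,0,0,0,0,0,255],[0,0,0,0,0,0,255]]'; python3 plan.py 513.8 89.1 106 6.15 10
```

```text
t: 18.1
position: [0.6776, -0.0509, 0.1021]
tcp_rot: [0.709, 0.01, 0.705, -0.011]
contact_force: [0.6, 0.1, -2.6]
finger_gap: 0.0274
t 18.1 pos [677.6 -50.9 102.1] jaw -1.73 turn 7.88 tilt [ 4.7e-03 -9.0e-04 -1.0e+00] F [ 0.6  0.1 -2.6] gap 0.0274
one-shot tool shift cm [ -0.48  13.5  -16.79]
[-0.05, 1.35, -1.68, np.float64(-0.79)]
[-0.05, 1.37, -1.66, np.float64(-0.79)]
[-0.05, 1.4, -1.64, np.float64(-0.79)]
[-0.05, 1.42, -1.62, np.float64(-0.79)]
[-0.05, 1.44, -1.6, np.float64(-0.79)]
[-0.05, 1.46, -1.58, np.float64(-0.79)]
[-0.05, 1.48, -1.56, np.float64(-0.79)]
[-0.05, 1.51, -1.54, np.float64(-0.79)]
[-0.05, 1.53, -1.52, np.float64(-0.79)]
[-0.05, 1.55, -1.5, np.float64(-0.79)]
```

```bash
python3 -m crank '[[0,0.7,-0.8,-0.4,0,0,255],[0,1.35,-1.65,-0.8,0,0,255],[0,1.4,-1.65,-0.8,0,0,255],[0,1.4,-1.6,-0.8,0,0,255],[0,1.4,-1.6,-0.8,0,0,255],[0,1.45,-1.6,-0.8,0,0,255],[0,1.5,-1.55,-0.8,0,0,255],[0,1.5,-1.55,-0.8,0,0,255],[0,1.5,-1.5,-0.8,0,0,255],[0,0.8,-1.5,-0.8,0,0,255],[0,0.4,-0.8,-0.2,0,0,255],[0,0,0,0,0,0,255],[0,0,0,0,0,0,255]]'; python3 plan.py 513.8 89.1 86 6.15 1
```

```text
t: 19.18
position: [0.5137, 0.0782, 0.0986]
tcp_rot: [0.706, -0.038, 0.706, 0.037]
contact_force: [0.7, -0.3, -2.5]
finger_gap: 0.0278
t 19.18 pos [513.7  78.2  98.6] jaw 6.08 turn 0.07 tilt [-5.e-04 -2.e-04 -1.e+00] F [ 0.7 -0.3 -2.5] gap 0.0278
one-shot tool shift cm [1.26 1.08 0.13]
[1.26, 1.08, 0.13, np.float64(-0.07)]
```

```bash
python3 -m crank '[[0.4,0.5,0.1,0,0,0,255],[0.4,0.5,0,0,0,0,255],[0.2,0.1,0,0,0,0,255],[0,0,0,0,0,0,255],[0,0,0,0,0,0,255]]'; python3 plan.py 513.8 89.1 81.5 6.15 1; python3 look.py j scene top
```

```text
t: 19.6
position: [0.5138, 0.0892, 0.0887]
tcp_rot: [0.706, -0.037, 0.706, 0.037]
contact_force: [2.0, -0.4, -2.4]
finger_gap: 0.0281
t 19.6 pos [513.8  89.2  88.7] jaw 6.07 turn 0.08 tilt [-1.e-03 -1.e-04 -1.e+00] F [ 2.  -0.4 -2.4] gap 0.0281
one-shot tool shift cm [ 0.72 -0.01 -0.  ]
[0.72, -0.01, -0.0, np.float64(-0.08)]
```

View pics/scene_j.png

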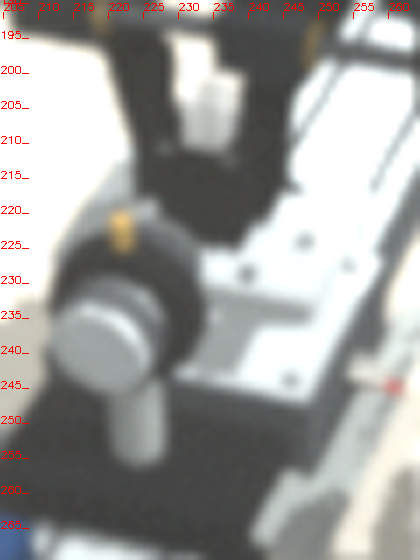

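View pics/top_j.png

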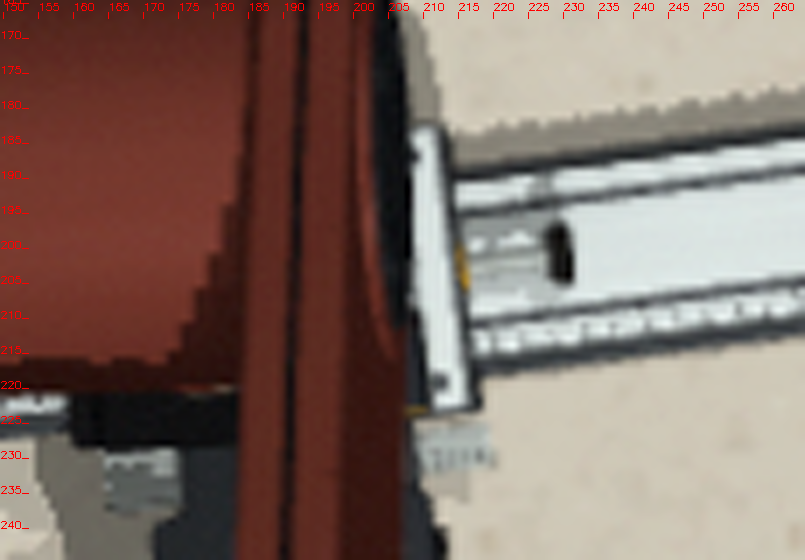

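```bash
python3 - <<'E'
from h import *
f=grab_frame("scene");a=np.radians(6.15);ex=np.array([np.cos(a),np.sin(a)]);ey=np.array([-np.sin(a),np.cos(a)])
C=np.array([515.41,89.08])
P=lambda x,y,z:np.array([*(C+x*ex+y*ey),z])/1000
pred=proj(f,[P(-23,-19.8,77.5),P(-23,19.8,77.5),P(-36.1,-30,44),P(-36.1,30,44)])
c=lambda x,y:np.array([x/7+204.5,y/7+189.5])
obs=[c(305,241),c(247,273),c(348,265),c(290,379)]
for p,o,z in zip(pred,obs,(77.5,77.5,44,44)):
    w=(atz(f,*o,z/1000)*1000)[:2]-C; print(p.round(1),o.round(1),"rail dx,dy obs",(w@ex).round(1),(w@ey).round(1))
E
python3 zz.py scene j 228 210 268 250 15
```

```text
[247.2 217.8] [248.1 223.9] rail dx,dy obs -32.5 0.8
[241.1 228.2] [239.8 228.5] rail dx,dy obs -20.6 21.6
[254.3 227.8] [254.2 227.4] rail dx,dy obs -35.4 -31.4
[245.6 244. ] [245.9 243.6] rail dx,dy obs -36.5 28.7
```

View pics/zz_scene_j.png

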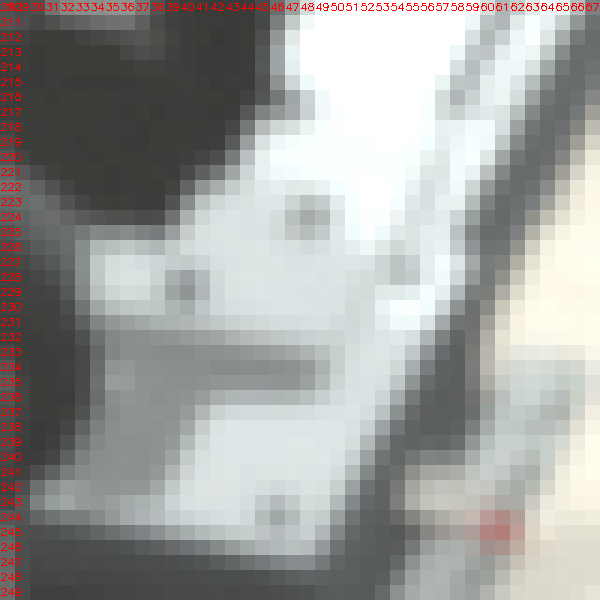

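```bash
python3 -m crank '[[0.4,0,0,0,0,0,255],[0.4,0,0,0,0,0,255],[0.2,0,0,0,0,0,255],[0,0,0,0,0,0,255]]'>/dev/null; python3 plan.py 513.8 89.1 63.2 6.15 1|head -1; for i in 1 2 3; do python3 -m crank '[[0.15,0,0,0,0,0,255],[0,0,0,0,0,0,255]]'>/dev/null; python3 plan.py 513.8 89.1 63.2 6.15 1|head -1;done
```

```text
t 20.08 pos [513.3  89.1  78.3] jaw 6.06 turn 0.09 tilt [-0.0015 -0.     -1.    ] F [-0.7  0.1 -3.7] gap 0.0278
t 20.25 pos [513.8  89.2  77.4] jaw 6.07 turn 0.08 tilt [-3.e-04  1.e-04 -1.e+00] F [ 0.1  0.6 -3.8] gap 0.0276
t 20.42 pos [513.9  89.2  76.1] jaw 6.06 turn 0.09 tilt [-1.e-04  0.e+00 -1.e+00] F [ 0.5  0.3 -3.2] gap 0.0277
t 20.58 pos [513.8  89.2  74.5] jaw 6.07 turn 0.08 tilt [-2.e-04  0.e+00 -1.e+00] F [ 0.3  0.  -3.2] gap 0.0279
```

```bash
for i in 1 2 3; do python3 -m crank '[[0.12,0,0,0,0,0,255],[0,0,0,0,0,0,255]]'>/dev/null; python3 plan.py 513.8 89.1 63.2 6.15 1|head -1;done
```

```text
t 20.75 pos [513.9  89.2  73.3] jaw 6.07 turn 0.08 tilt [-1.e-04 -0.e+00 -1.e+00] F [-0.2 -0.2 -2. ] gap 0.0277
t 20.92 pos [513.9  89.2  72.1] jaw 6.06 turn 0.09 tilt [-1.e-04 -0.e+00 -1.e+00] F [ 1.1 -0.4 -2.6] gap 0.0281
t 21.08 pos [513.9  89.2  71. ] jaw 6.06 turn 0.09 tilt [-0.  0. -1.] F [ 0.1 -0.  -4.4] gap 0.0277
```

```bash
for i in 1 2 3 4 5 6; do python3 -m crank '[[0.12,0,0,0,0,0,255],[0,0,0,0,0,0,255]]'>/dev/null; python3 plan.py 513.8 89.1 63.2 6.15 1|head -1;done
```

```text
t 21.25 pos [513.9  89.2  69.7] jaw 6.06 turn 0.09 tilt [-0. -0. -1.] F [-0.3 -0.3 -3.3] gap 0.0278
t 21.42 pos [513.9  89.2  68.5] jaw 6.06 turn 0.09 tilt [-0.e+00 -1.e-04 -1.e+00] F [ 0.4  0.  -2.4] gap 0.0276
t 21.58 pos [513.9  89.2  67.3] jaw 6.06 turn 0.09 tilt [ 0. -0. -1.] F [ 1.3  0.1 -2.7] gap 0.0277
t 21.75 pos [514.   89.2  66.1] jaw 6.06 turn 0.09 tilt [ 0. -0. -1.] F [ 0.6  0.1 -4.2] gap 0.0276
t 21.92 pos [513.9  89.2  64.9] jaw 6.07 turn 0.08 tilt [ 0. -0. -1.] F [ 0.3 -0.  -2.4] gap 0.0278
t 22.08 pos [513.9  89.2  63.7] jaw 6.07 turn 0.08 tilt [ 0.e+00 -1.e-04 -1.e+00] F [ 0.6  0.2 -3.3] gap 0.0273
```

Descending with no contact forces. Next I'll find the seat.

```bash
for i in 1 2 3 4 5; do python3 -m crank '[[0.05,0,0,0,0,0,255],[0,0,0,0,0,0,255]]'>/dev/null; python3 plan.py 513.8 89.1 63.2 6.15 1|head -1;done
```

```text
t 22.25 pos [513.9  89.2  63.3] jaw 6.06 turn 0.09 tilt [-0. -0. -1.] F [ 0.7 -0.5 -2.6] gap 0.0275
t 22.42 pos [514.   89.2  63.2] jaw 6.07 turn 0.08 tilt [-0. -0. -1.] F [-1.  -0.8  0. ] gap 0.0275
t 22.58 pos [514.   89.2  63.2] jaw 6.07 turn 0.08 tilt [-1.e-04 -1.e-04 -1.e+00] F [-2.1 -0.2  5.2] gap 0.028
t 22.75 pos [514.   89.2  63.1] jaw 6.07 turn 0.08 tilt [-3.e-04 -1.e-04 -1.e+00] F [-3.7 -0.5  8.4] gap 0.0275
t 22.92 pos [514.   89.2  63.1] jaw 6.07 turn 0.08 tilt [-3.e-04 -2.e-04 -1.e+00] F [-6.9 -0.3 13.4] gap 0.0276
```

```bash
python3 -m crank '[[-0.15,0,0,0,0,0,255],[0,0,0,0,0,0,170],[0,0,0,0,0,0,130],[0,0,0,0,0,0,90],[0,0,0,0,0,0,60],[0,0,0,0,0,0,60],[-0.5,0,0,0,0,0,60],[-1.5,0,0,0,0,0,60],[-3,0,0,0,0,0,60],[-4,0,0,0,0,0,60],[-4,0,0,0,0,0,0],[-2,-3,0,0,0,0,0],[0,-4,0,0,0,0,0],[0,-4,0,0,0,0,0],[0,-4.1,0,0,0,0,0],[0,-4.1,0,0,0,0,0],[0,-4.1,0,0,0,0,0],[0,-4.1,0,0,0,0,0],[0,-4.1,0,0,0,0,0],[0,0,0,0,0,0,0]]'; python3 st.py;  python3 look.py k scene top; python3 prof.py top pics/raw_top_k.png | tail -2 | grep -o "6[5-9]:.*95:\|mark.*"; python3 zz.py top k 188 212 222 238 22
```

```text
t: 24.58
position: [0.547, -0.2312, 0.2132]
tcp_rot: [0.706, -0.037, 0.706, 0.034]
contact_force: [-0.5, 0.6, 0.4]
finger_gap: 0.087
t 24.58 rail x,y -3.1 -236.2 z 213.2 F along 0.7 F [-0.5  0.6  0.4] jaw 5.7
mark y 86.76
65:117 66:114 67:112 68:111 69:112 70:113 71:114 72:116 73:118 74:121 75:122 76:121 77:114 78:108 79:108 80:114 81:127 82:142 83:148 84:137 85:122 86:117 87:119 88:125 89:129 90:125 91:114 92:108 93:111 94:116 95:
```

View pics/top_k.png

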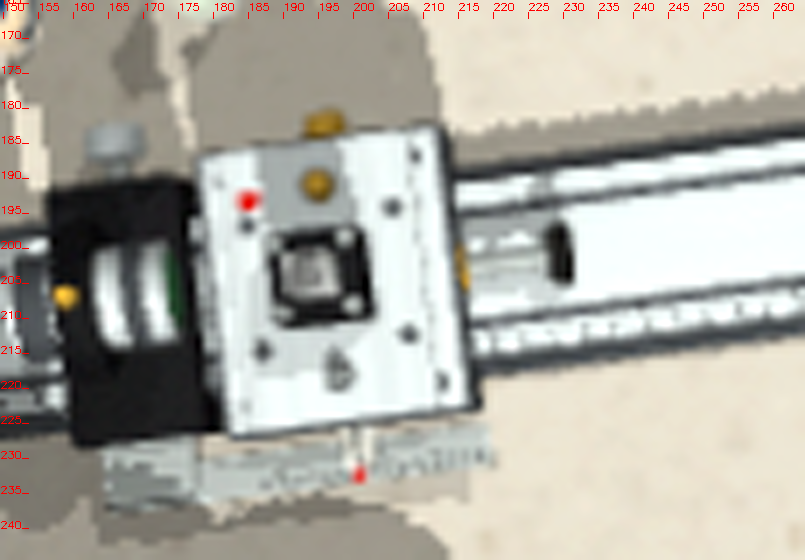

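View pics/scene_k.png

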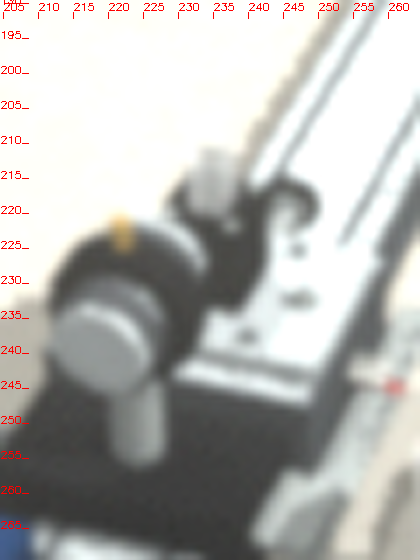

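View pics/zz_top_k.png

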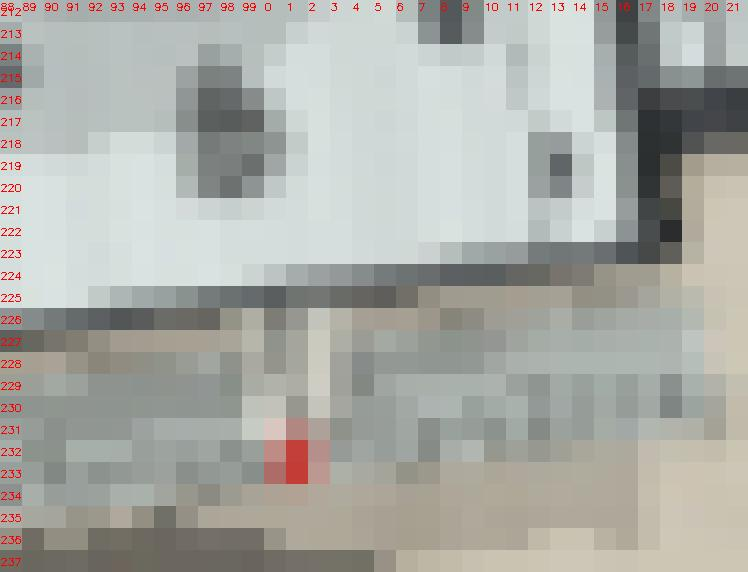

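```bash
python3 g.py top 200.65 228 28 200.95 230.5 24
python3 - <<'E'
from h import *
# red-excess mark centroid row by row, clean first frame
im=cv2.imread("pics/top0.png").astype(float)
for v in range(226,236):
    w=np.clip(im[v,195:208,2]-im[v,195:208,:2].mean(1)-12,0,None)
    if w.sum()>20: print(v,round((w*np.arange(195,208)).sum()/w.sum(),2),w.round().astype(int))
for n in("f","k"):
    im=cv2.imread(f"pics/raw_top_{n}.png").astype(int)
    for v in range(226,231): print(n,v,im[v,196:207,1])
im=cv2.imread("pics/top0.png").astype(int)
for v in range(221,228): print(0,v,im[v,233:245,1])
E
```

```text
[463.8  83.6  28. ] -52.1 85.7
[458.2  83.5  24. ] -57.7 86.2
228 200.53 [ 0  0  0  0  0 27 30  0  0  0  0  0  0]
229 200.53 [ 0  0  0  0  0 32 36  0  0  0  0  0  0]
230 200.75 [ 0  0  0  0  0 20 46  3  0  0  0  0  0]
231 200.84 [ 0  0  0  0  0 18 61  5  0  0  0  0  0]
232 200.9 [ 0  0  0  0  0 14 54  7  0  0  0  0  0]
233 200.84 [ 0  0  0  0  0 16 44  5  0  0  0  0  0]
f 226 [ 69  66  95 115  82  98 128 116 103 103 104]
f 227 [104 105 108 119  95 108 131 113 102 110 105]
f 228 [101 109  95 111 101 124 148 113  92 108 112]
f 229 [ 96  97  91 124 124 115 138 109 100 115 116]
f 230 [112 112 104 129 128  99 128 109 103 105 110]
k 226 [ 81  78 113 134  96 116 150 137 123 121 123]
k 227 [124 124 127 140 113 127 155 134 120 130 124]
k 228 [120 128 112 130 114 128 156 125 108 117 117]
k 229 [114 115 109 132 137 133 158 124 105 128 134]
k 230 [115 116 115 149 149 116 151 128 120 122 130]
0 221 [ 68  65  57  89 102  73  98 115 100  94  93  95]
0 222 [ 94  94  94  98 112  81 105 122 108 101 100 100]
0 223 [101 101 101  87 119  92  90 123 102  97 101 100]
0 224 [100 100 101  91 124 110 101 128 104  97 100 100]
0 225 [ 99  99 100  99 126 114  89 124 101  96 101 101]
0 226 [100 100 100 100 125 128  99 113 105 100 102 101]
0 227 [101 100 100 100 106 108 101 102 102 101 102 101]
```

```bash
python3 zz.py top k 168 184 196 232 12; for z in 30 36 44; do echo z$z; python3 g.py top 177.1 190.2 $z 180.6 226.2 $z;done; echo carrier; python3 g.py top 178.1 186.6 44 182.8 226.9 44; python3 g.py top 238.55 223.5 28 200.55 228 28 200.73 230.5 24
```

```text
z30
[550.  135.5  30. ] 39.1 128.1
[468.8 128.4  30. ] -42.4 129.7
z36
[549.4 134.5  36. ] 38.4 127.1
[468.7 127.4  36. ] -42.5 128.7
z44
[548.7 133.1  44. ] 37.5 125.8
[468.7 126.1  44. ] -42.7 127.4
carrier
[556.6 130.7  44. ] 45.2 122.6
[467.  121.2  44. ] -44.9 122.7
[472.   -1.6  28. ] -53.1 0.1
[463.8  83.8  28. ] -52.1 85.9
[458.2  84.   24. ] -57.6 86.7
```

View pics/zz_top_k.png

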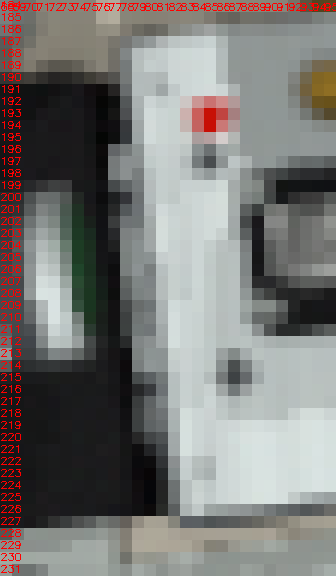

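The plate is home: it bottomed at exactly grip height +44 mm, and the red dots coincide at top px (184,193). The carrier did not move. The line still reads about 0.5–1.0 mm short of the mark's middle, so I'll give it one last tiny tap.

```bash
python3 plan.py 527.2 -24 120 6.1 6
```

```text
t 25.03 pos [ 547.4 -222.8  213.1] jaw 6.16 turn -0.06 tilt [ 2.e-04 -0.e+00 -1.e+00] F [1.1 0.2 0.3] gap 0.0872
one-shot tool shift cm [ 9.31 19.98  0.12]
[1.55, 3.33, 0.02, np.float64(0.01)]
[1.55, 3.33, 0.02, np.float64(0.01)]
[1.55, 3.33, 0.02, np.float64(0.01)]
[1.55, 3.33, 0.02, np.float64(0.01)]
[1.55, 3.33, 0.02, np.float64(0.01)]
[1.55, 3.33, 0.02, np.float64(0.01)]
```

```bash
python3 -m crank '[[1.5,3.2,0,0,0,0,255],[1.5,3.3,0,0,0,0,255],[1.5,3.3,0,0,0,0,255],[1.5,3.3,0,0,0,0,255],[1.5,3.3,0,0,0,0,255],[1.5,2.9,0,0,0,0,255],[0,0,0,0,0,0,255],[0,0,0,0,0,0,255],[0,0,0,0,0,0,255],[0,0,0,0,0,0,255]]'; python3 st.py; python3 plan.py 527.2 -24 24 6.1 1
```

```text
t: 25.87
position: [0.5278, -0.0329, 0.124]
tcp_rot: [0.707, -0.038, 0.705, 0.037]
contact_force: [0.6, -1.0, -0.2]
finger_gap: 0.0283
t 25.87 rail x,y -1.0 -37.0 z 124.0 F along -1.1 F [ 0.6 -1.  -0.2] jaw 6.0
t 25.87 pos [527.8 -32.9 124. ] jaw 6.05 turn 0.05 tilt [ 2.e-03 -8.e-04 -1.e+00] F [ 0.6 -1.  -0.2] gap 0.0283
one-shot tool shift cm [10.    0.9   0.02]
[10.0, 0.9, 0.02, np.float64(-0.05)]
```

```bash
python3 -m crank '[[2.5,0.2,0,0,0,0,255],[2.5,0.2,0,0,0,0,255],[2.5,0.1,0,0,0,0,255],[1.6,0,0,0,0,0,255],[0.9,0,0,0,0,0,255],[0,0,0,0,0,0,255],[0,0,0,0,0,0,255],[0,0,0,0,0,0,255]]'; python3 st.py
```

```text
t: 26.53
position: [0.5277, -0.0279, 0.0244]
tcp_rot: [0.707, -0.037, 0.705, 0.037]
contact_force: [0.6, 0.5, 0.8]
finger_gap: 0.0005
t 26.53 rail x,y -0.5 -32.0 z 24.4 F along 0.4 F [0.6 0.5 0.8] jaw 6.0
```

```bash
python3 -m crank '[[0,1,0,0,0,0,255],[0,1,0,0,0,0,255],[0,0.7,0,0,0,0,255],[0,0.4,0,0,0,0,255],[0,0.3,0,0,0,0,255],[0,0.2,0,0,0,0,255],[0,0,0,0,0,0,255],[0,0,0,0,0,0,255]]'; python3 st.py; python3 -m crank '[[0,0.2,0,0,0,0,255],[0,0.1,0,0,0,0,255],[0,0,0,0,0,0,255],[0,0,0,0,0,0,255]]' >/dev/null; python3 st.py
```

```text
t: 27.2
position: [0.5229, 0.0084, 0.0232]
tcp_rot: [0.706, -0.038, 0.706, 0.037]
contact_force: [0.5, -2.8, 2.1]
finger_gap: 0.0007
t 27.2 rail x,y -1.5 4.6 z 23.2 F along -2.8 F [ 0.5 -2.8  2.1] jaw 6.1
t 27.53 rail x,y -1.5 7.5 z 23.2 F along -5.5 F [ 0.5 -5.4  4.9] jaw 6.1
```

```bash
python3 -m crank '[[0,0.07,0,0,0,0,255],[0,0,0,0,0,0,255],[0,0.06,0,0,0,0,255],[0,0,0,0,0,0,255],[0,0,0,0,0,0,255]]' >/dev/null; python3 st.py; python3 look.py l top scene; python3 prof.py top pics/raw_top_l.png | tail -1 | grep -o "6[5-9]:.*95:"
python3 - <<'E'
import cv2
for n in "kl":
    im=cv2.imread(f"pics/raw_top_{n}.png").astype(int)
    for v in range(226,231): print(n,v,im[v,196:207,1])
E
```

```text
t 27.95 rail x,y -1.5 9.0 z 23.1 F along -5.6 F [ 0.6 -5.6  4.8] jaw 6.1
65:100 66:99 67:98 68:97 69:98 70:98 71:100 72:101 73:102 74:104 75:105 76:104 77:102 78:100 79:100 80:101 81:107 82:116 83:120 84:116 85:107 86:97 87:92 88:101 89:116 90:123 91:118 92:110 93:106 94:103 95:
k 226 [ 81  78 113 134  96 116 150 137 123 121 123]
k 227 [124 124 127 140 113 127 155 134 120 130 124]
k 228 [120 128 112 130 114 128 156 125 108 117 117]
k 229 [114 115 109 132 137 133 158 124 105 128 134]
k 230 [115 116 115 149 149 116 151 128 120 122 130]
l 226 [ 71  69 114 128  94 107 114 108 109 108 110]
l 227 [110 110 131 136 101 114 114 101 106 115 111]
l 228 [106 113 120 127  93 110 123 106 101 103 103]
l 229 [101 103 118 130 101 113 130 115 104 105 105]
l 230 [103 103 110 125 102 114 143 124 106  94  99]
```

```bash
python3 -m crank '[[0,-0.5,0,0,0,0,255],[0,-1.5,0,0,0,0,255],[0,-2.0,0,0,0,0,255],[-2,-2,0,0,0,0,255],[-4,-1.0,0,0,0,0,255],[-4,-0.5,0,0,0,0,255],[-4,0,0,0,0,0,255],[-4,-3.5,0,0,0,0,255],[-4,-4.0,0,0,0,0,255],[0,-4.1,0,0,0,0,255],[0,-4.1,0,0,0,0,255],[0,-4.1,0,0,0,0,255],[0,-4.1,0,0,0,0,255],[0,-4.1,0,0,0,0,255],[0,0,0,0,0,0,255],[0,0,0,0,0,0,255]]';python3 look.py m scene top; python3 prof.py top pics/raw_top_m.png | tail -2 | grep -o "6[5-9]:.*95:\|mark.*";python3 - <<'E'
import cv2
im=cv2.imread(f"pics/raw_top_m.png").astype(int)
for v in range(226,235): print(v,im[v,196:207,1],im[v,196:207,2]-im[v,196:207,1])
E
python3 zz.py top m 188 212 222 238 22
```

```text
t: 29.43
position: [0.5567, -0.3231, 0.2215]
tcp_rot: [0.705, -0.035, 0.707, 0.038]
contact_force: [-0.1, 0.1, 0.2]
finger_gap: 0.0004
mark y 86.57
65:100 66:97 67:95 68:94 69:96 70:97 71:98 72:99 73:101 74:103 75:104 76:103 77:100 78:96 79:97 80:101 81:111 82:121 83:126 84:122 85:113 86:102 87:97 88:101 89:113 90:116 91:109 92:100 93:98 94:98 95:
226 [ 70  66 107 122  91 104 110 105 104 104 105] [ 0  0  0 -1 -2  0  1  2  5  4  4]
227 [106 106 129 133  97 109 111  99 103 111 106] [ 3  3  0 -1 -1  0  0  0 -2 -3 -3]
228 [103 109 115 123  98 109 120 105  98 100  99] [-2 -3 -3 -1  0  0  0 -3 -4 -4 -3]
229 [ 97  99  98 116 103 125 150 124 100 110 115] [-4 -4 -3 -1 -2  0 -1 -3 -5 -5 -5]
230 [ 98  98 105 132 113 127 153 133 115 104 111] [-4 -4 -2 -1  0  0  0 -2 -4 -4 -4]
231 [115 115 111 128  99  80 117 101 104 103 109] [-6 -6 -3 -3  6 33 13 -2 -4 -5 -4]
232 [106 108  92 102  84  33  96 102 108 103 109] [-4 -4 -4 -4 26 89 26 -4 -4 -4 -5]
233 [ 93 100 102  93  70  39  99 116 111 108  97] [-3 -4 -4 -3 44 88 23 -2  0  0  1]
234 [ 98  90 102 107 106 106 111 112 110 109 106] [ 0  1  1  3  8 10  5  3  4  4  4]
```

View pics/top_m.png

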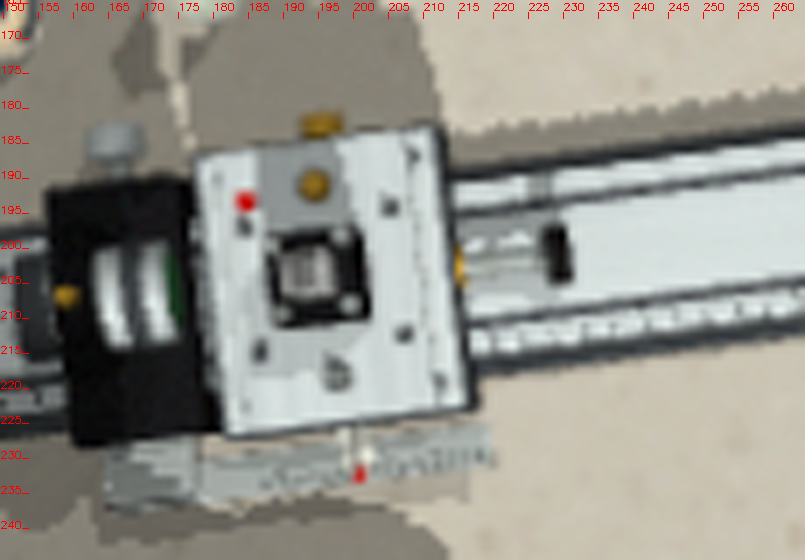

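View pics/scene_m.png

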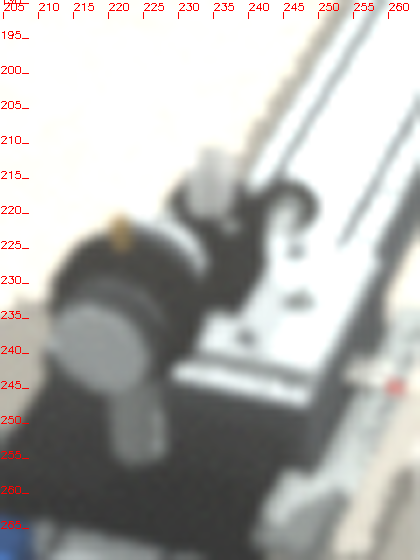

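View pics/raw_top_m.png

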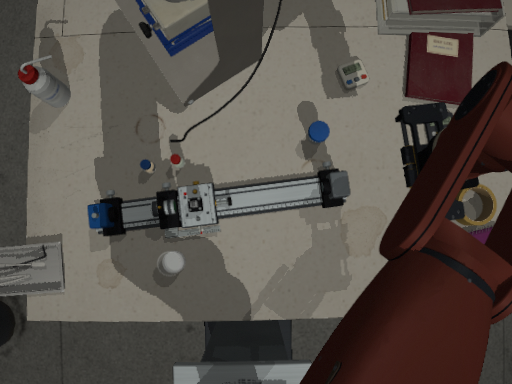

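The clean view shows the pointer line at about 86.5 mm (px 200.3,228) and the mark at 86.5–86.7 (px 200.7,230.5). The plate is flat with the pins through it, the cell is upright and the bystanders are unmoved. Handing in.

```bash
python3 -m crank '[[0,0,0,0,0,0,255],[0,0,0,0,0,0,255],[0,0,0,0,0,0,255]]'; python3 -c "
from workcell import *
print(close_job())"
```

```text
t: 29.83
position: [0.558, -0.3209, 0.2241]
tcp_rot: [0.706, -0.038, 0.706, 0.038]
contact_force: [0.3, 0.4, 0.4]
finger_gap: 0.0005
the job is handed in; nothing more can be done
None
```

The carrier is on the focus mark, the plate is fully home on both pins, and I handed the job in at about 30 s of the 61 s allowed.

- **Carrier:** I pushed it up in short strokes on the plunger (drag about 5 N), stopping roughly 0.5–1 mm short of the mark's middle. After the plate was on, I gave it one last tap of under 1 mm, so that small correction came after the fitting rather than before it.
- **Plate:** I gripped it by the block, let go to check where it lay in the top picture, then gripped it again and lowered it onto the pins. It went down with no contact until it bottomed at grip height +44 mm, the height it should seat at. I then released it.
- **Last checks:** In the top picture the pointer line reads about 86.5 mm and the mark 86.5–86.7 mm along the rail. The red dots match and the pins show through the plate. The cell is upright, and the vials, pot, beaker and lens carrier look unmoved. The arm was clear, at near-zero force.
- **What disagreed:**
    - My position estimates before the last tap differed by about ±0.5 mm between methods.
    - The angled camera was too coarse to confirm the last millimetre: its carrier reading suggested a larger shortfall than the top view's.
    - My attempt to check the gap to the lens foot gave no usable answer.

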